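# Refit the steam station's push-to-start timer knob

### The job

The timer knob has come off the steam station. First fold the station's raised control panel down flat onto its rest, because it gives way when pushed while raised; then pick up the knob, turn it so that its bore matches the flat on the bare D-shaped timer spindle, and push it fully home onto the spindle. It is a push-to-start control: press knob and spindle in against the spring, at least most of the way to the stop, and finish while still gripping the knob and holding it pressed in, with everything else on the worktop left where it stands.

Things in the scene. Friction and masses are not known exactly. Their poses are not given: they have to be found in the camera images.
- knob: Loose black timer knob standing on the worktop: round skirt 51 mm wide, 6 mm thick; hub 27 mm wide up to 18 mm; across the top a straight grip bar 12 mm wide, up to 40 mm: pinch it across this width. One bar end is a point 28 mm from the axis (white index line towards it), the other round, at 23.5 mm. Origin: underside, on the axis; x to the pointed end, z up. 35 to 65 g. At one of three spots.
- knob_bore (a point): Closed end of the knob's bore, on the axis 14 mm above the underside; axes as the knob's. The bore opens in the underside, is D-shaped, 15.4 mm in diameter, its flat 2.7 mm from the axis on the side of the bar's pointed end (+x); mouth chamfered 1 mm. Fully home, this point lies on spindle_tip (knob origin 14 mm below the tip).
- spindle_tip (a point): Centre of the end face of the bare steel D-spindle on the panel's right half (the small round knob on the left is fixed). 14 mm in diameter, one flat 2 mm from its axis, 21 mm out of the panel's face, chamfered. x: the way the flat faces; z: out of the panel. The knob goes on only with its pointed end (its x) along this x, within about 0.15 rad; 0.7 mm play all round. Turns stiffly (0.12 N m).
- spindle (a joint): How far the spindle is pushed in along its axis, m: 0 out, 0.006 hard stop. The spring resists with 4 N at the start, 9.5 N at the stop, and pushes it out again when let go.
- panel (a joint): Tilt of the control panel, rad: 0 flat on its rest (hard stop), grows as its far edge is raised, at most 1.0; starts at 0.5 to 0.9. A friction hinge (0.75 N m) holds it at any angle; about 5 N down near the far edge folds it. Pushing on the spindle while it is raised makes it give way.
- panel_hinge (a point): Middle of the panel's hinge line at the near edge of the steam station, 52 mm above the worktop. x: level, to the station's back; y: along the hinge to its left; z up. The panel is a grey slab 150 mm from hinge to far edge, 236 mm wide, 16 mm thick. Folded flat, its face lies 68 mm and the spindle's tip 89 mm above the worktop, the spindle 70 mm behind this point and 52 mm to its right.
- panel_edge (a point): Point on the panel's face 10 mm from its far edge, midway across: a good place to push it down. 140 mm from the hinge along the panel, 16 mm above the panel's underside. x: up the face, away from the hinge; z: out of the face.
- console: The steam station, fixed: low white housing 195 mm deep, 250 mm wide, 48 mm high, behind the panel a rear rail 66 mm high. Origin: on the worktop, 72 mm behind the hinge, midway across. x to its back, y to its left.
- scrub_brush: Grey scrub brush with bow handle, 30 x 85 x 55 mm, at one of the three spots, loose bystander. Origin: centre of its underside.
- thread_spool: Spool of beige thread, 25 mm wide, 50 mm high, upright at one of the three spots, loose bystander. Origin: centre of its underside.
- starch_bottle: Small beige bottle, 38 x 52 x 135 mm, behind the steam station, loose bystander. Origin: centre of its underside.
- stain_lifter: White bottle with blue cap, 40 x 58 x 150 mm, behind the steam station, loose bystander. Origin: centre of its underside.
- wire_file_rack: Black wire file rack with papers, fixed at the back of the worktop, right of the steam station: 245 mm deep, 360 mm wide; front and sides 165 mm high, back 315 mm. Origin: centre of its underside; x to the back, y left. Pass in front of it on the way between the station and the knob.

How it is judged:
By the outcome, as a careful person would: the job done as asked, in the order asked, and still so for the second after the job is handed in, while the arm keeps its last pose, push and grip.
It also fails if it takes over 61 s, if anything falls off the work surface, if the arm or the gripper's body presses on something with over 40 N, if the wrist force passes 120 N, or if a joint passes its speed limit or range.

### The arm

A 7-joint arm with a two-finger parallel gripper is mounted at the origin on a cart in front of the work surface, level with it; the furniture and walls round the work are solid. World frame = base frame: x ahead of the robot, y to its left, z up, the work surface at z = 0. Lengths are in m, angles in rad, forces in N, time in s.
With the tool pointing down it reaches from about 0.35 to 0.9 m from the base axis. Payload 7.2 kg.
Tool frame: the origin (TCP) lies on the centre line of the jaws, within the pads' length; the fingertips stand 14 mm ahead of it and the grasp point (between the pads) lies 5 mm behind it (manip.tcp_to_tips is the distance from the TCP to the fingertips, in m); z points along the fingers, y is the line along which they close (so a half turn about z gives the same grasp; the last joint's range is limited). The gripper opens to 88 mm and grips with 3 to 60 N. Pads are 20 mm wide; open, the fingers measure 115 mm over their backs; the gripper's body (75 mm by 178 mm) begins 61 mm behind the grasp point.
Start: joints at [1.084, 0.411, -0.013, 1.596, 0.006, 1.134, -0.082], TCP at [0.254, -0.571, 0.214] pointing down, gripper open.
Joint ranges: [-2.95, 2.95], [-0.29, 1.99], [-1.47, 1.44], [0.14, 2.54], [-1.03, 4.17], [0.13, 1.85], [-2.86, 2.86]. Speed limits (rad/s): [2.39, 2.39, 3.01, 3.01, 3.14, 3.14, 3.14].

### API

Orientations are given as a unit quaternion [w, x, y, z].
In Python, from rig import state, cams, manip gives the robot as it stands.
- The arm moves only by the tool arm_command, never from a script. Its argument "moves" is one flat list of numbers, 7 for each row, row after row: the gripper's target within -1 to 1 (fully open at 1, half-way at 0, shut at -1), then the shift along the world's x, y, z in m, then the turn, a rotation vector about the world's x, y, z in degrees. In form: [claw, dx, dy, dz, wx, wy, wz, claw, dx, dy, dz, wx, wy, wz, ...]. A call has 1 to 12 rows; each row is the pose to reach, as a shift and turn from the pose commanded when the call began; what a row does not reach only later rows make up. A row lasts 1/12 s, in which the tool goes at most 41.7 mm and 7.16 degrees, less where a joint would pass 70% of its speed; a pose out of reach is approached as far as the arm can. A call with a gripper value outside its range is refused whole. The fingers move at their own pace and stop on an object; "squeeze" is the grip in N (left out, the last holds). Time passes only in rows, so rows that repeat a pose let the fingers close. It gives the time, the measured TCP pose, the force, the opening and the grip force at its end, in the units of the state.
- state(): the state, without advancing time (a new reading comes with each control period).
- cams.capture(name): name is "scene" or "top"; returns a dict with "frame" (480x640x3 uint8, red, green, blue), "depth" (480x640 float32, m along the optical axis (not along the pixel's ray), 0 where there is no reading), "intrinsics" (3x3 intrinsics, pixels), "pose" (4x4, takes a point from camera to world coordinates). Camera axes: x right, y up, looking along -z (the intrinsics and any distortion apply to the point x, -y, -z); pixel columns grow to the right and rows downward; lengths in m; the calibration is good to about 2 mm. A picture is of the moment at which its call begins.
- manip.close_job(): hands the job in; it is judged then, once.
The state is a dict: "clock": time; "qpos": joint angles; "qvel": joint speeds; "joint_torque": joint torques, N m; "eef_pos": TCP position; "ee_rot": TCP orientation; "contact_force": force on the tool from outside, world axes, zero at the start; "torque": the same for the moment, N m; "opening": finger opening in m; "gripper_force": force on a finger pad.
Only numpy, scipy, OpenCV 4.12 (cv2) and the standard library are available. Lean on these libraries where they do the work, as an engineer would, in place of code of your own. Each camera call takes 0.05 s, during which the arm holds its last target. There are 200 camera calls.

## Working session

There is one attempt and no reset: what is moved stays moved. The work goes in short steps, Python scripts to look and compute and a tool call to move; the robot and the scene stay as the last step left them, time stands still between calls to the robot, and variables do not carry over. Pictures are saved under pics/ and viewed, at most 10 in all, crops included, and the job is handed in when it is done.

Besides the shell and the picture viewer there is one more tool, called after "Request:" by a JSON object that holds its "name" and its "arguments", one argument or row to a line. arm_command: Moves the arm, as the interface text tells. Its arguments: {"type":"object","properties":{"moves":{"type":"array"},"squeeze":{"type":"number"}},"required":["moves"]}

```bash
mkdir -p pics; cat > h.py <<'E'
import numpy as np, cv2
from rig import state, cams, manip
def cap(n):
    c=cams.capture(n); K=np.array(c['intrinsics']); T=np.array(c['pose']); d=c['depth']
    v,u=np.mgrid[:480,:640]
    x=(u-K[0,2])/K[0,0]*d; y=(v-K[1,2])/K[1,1]*d
    P=np.stack([x,-y,-d,np.ones_like(d)],-1)@T.T
    P=P[...,:3]; P[d==0]=np.nan
    return c['frame'],P,K,T
def save(f,n): cv2.imwrite('pics/'+n,f[...,::-1])
E
python3 - <<'E'
from h import *
for n in('scene','top'):
    f,P,K,T=cap(n); save(f,n+'0.png'); print(n,K.tolist(),T.round(3).tolist())
    np.savez('pics/'+n+'0.npz',f=f,P=P)
s=state(); print(s)
E
```

```text
scene [[459.70749589089587, 0.0, 312.4969518841507], [0.0, 459.70749589089587, 240.5605241177217], [0.0, 0.0, 1.0]] [[0.876, 0.37, -0.31, 0.246], [-0.482, 0.689, -0.541, -0.503], [0.014, 0.623, 0.782, 0.861], [0.0, 0.0, 0.0, 1.0]]
top [[499.77796118614305, 0.0, 317.2761062945727], [0.0, 499.77796118614305, 234.9269421893506], [0.0, 0.0, 1.0]] [[-0.014, 0.996, -0.089, 0.437], [-1.0, -0.014, 0.001, 0.028], [-0.001, 0.089, 0.996, 1.421], [0.0, 0.0, 0.0, 1.0]]
{'clock': 0.1, 'qpos': array([ 1.08382162,  0.41183475, -0.01274517,  1.59691441,  0.00558341,
        1.13430108, -0.08221749]), 'qvel': array([ 0.00170381,  0.00068834, -0.00223774, -0.00186371, -0.00046874,
        0.00075821,  0.0008937 ]), 'joint_torque': array([ 2.58924978e-03, -5.89097357e+01,  6.43868744e-01, -2.91708577e+01,
       -5.37259947e-02,  1.44410448e-02,  8.40542884e-05]), 'eef_pos': array([ 0.25395699, -0.57058774,  0.21340256]), 'ee_rot': array([-6.87326345e-04,  9.78155095e-01,  2.07875216e-01, -1.82760666e-04]), 'contact_force': array([1.02650265, 0.50345553, 0.13924311]), 'torque': array([-0.00462569,  0.00355161, -0.01969078]), 'gripper_force': 0.0, 'opening': 0.08765530589795895}
```

View pics/scene0.png

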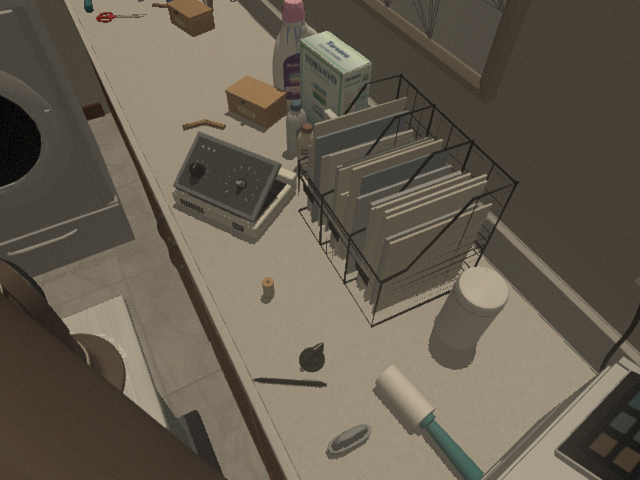

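View pics/top0.png

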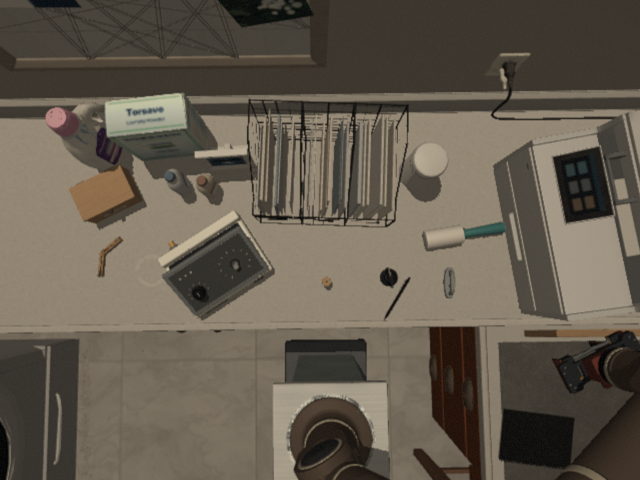

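The panel is raised, at top px (217,265), with the spindle at about (237,265). The knob is at (389,277), with a pen right beside it at (397,298). The spool is at (327,283) and the brush at (449,282).

```bash
python3 - <<'E'
from h import *
a=np.load('pics/scene0.npz'); t=np.load('pics/top0.npz')
def crop(f,u0,u1,v0,v1,k): return cv2.resize(f[v0:v1,u0:u1],None,fx=k,fy=k,interpolation=cv2.INTER_CUBIC)
A=crop(t['f'],150,285,205,325,4);B=crop(t['f'],365,425,255,325,4)
C=crop(a['f'],165,305,125,245,2);D=crop(a['f'],245,335,270,395,2)
im=np.zeros((600,800,3),np.uint8)
for i,y,x in((A[:480,:540],0,0),(B,0,545),(D,290,545)): im[y:y+i.shape[0],x:x+i.shape[1]]=i[:600-y,:800-x]
im=np.clip(im.astype(float)*1.6,0,255).astype(np.uint8); save(im,'c1.png')
# knob heights, both cams
for n,Z,(u0,u1,v0,v1) in(('top',t,(375,405,262,310)),('scene',a,(290,335,335,378))):
    P=Z['P'][v0:v1,u0:u1].reshape(-1,3); g=Z['f'][v0:v1,u0:u1].reshape(-1,3).mean(1)
    tab=np.nanmedian(P[np.abs(P[:,2])<.01][:,2]); print(n,'table z',tab)
    for lo,hi in((.003,.012),(.014,.024),(.03,.05)):
        q=P[(P[:,2]-tab>lo)&(P[:,2]-tab<hi)]
        if len(q): print(lo,len(q),q.mean(0).round(4),q.min(0).round(4),q.max(0).round(4))
# panel plane
for n,Z,(u0,u1,v0,v1) in(('top',t,(160,275,218,315)),('scene',a,(170,290,130,225))):
    P=Z['P'][v0:v1,u0:u1]; f=Z['f'][v0:v1,u0:u1].astype(int)
    m=(P[...,2]>.06)&(f.mean(-1)<110); q=P[m]
    rng=np.random.default_rng(0);best=None
    for _ in range(400):
        s=q[rng.choice(len(q),3,False)]; nn=np.cross(s[1]-s[0],s[2]-s[0]); L=np.linalg.norm(nn)
        if L<1e-5: continue
        nn/=L; i=np.abs((q-s[0])@nn)<.003
        if best is None or i.sum()>best.sum(): best=i
    r=q[best]; c=r.mean(0); nn=np.linalg.svd(r-c)[2][2]; nn*=np.sign(nn[2])
    print(n,len(r),'tilt',np.arccos(nn[2]),'n',nn.round(4),'c',c.round(4))
    h=(q-c)@nn; tip=q[(h>.012)&(h<.03)]
    e=-np.array([nn[0],nn[1],0]);e/=np.linalg.norm(e); l=np.array([-e[1],e[0],0]); up=np.cross(l,nn)
    if up[2]<0: up=-up
    print('back dir',e.round(4)); 
    s=(r-c)@up; w=(r-c)@l; print('s',np.percentile(s,[0,1,99,100]).round(4),'w',np.percentile(w,[0,1,99,100]).round(4))
    print('z range',r[:,2].min(),r[:,2].max())
    for p,hh in zip(tip,h[(h>.012)&(h<.03)]): 
        if (p-c)@l<0 : print('  tip',p.round(4),hh.round(4),((p-c)@up).round(4),((p-c)@l).round(4))
E
```

```text
top table z 0.0011014683026452365
0.003 342 [ 0.4195 -0.178   0.0074] [ 0.3519 -0.2171  0.0041] [ 0.4842 -0.1333  0.013 ]
0.014 31 [ 0.443  -0.1712  0.0189] [ 0.4249 -0.1947  0.0154] [ 0.461  -0.1606  0.0247]
0.03 85 [ 0.4445 -0.1719  0.0398] [ 0.4222 -0.1832  0.0321] [ 0.4691 -0.164   0.0481]
scene table z 0.001041299132930995
0.003 290 [ 0.4394 -0.1764  0.0073] [ 0.3919 -0.2208  0.0041] [ 0.4867 -0.1199  0.013 ]
0.014 84 [ 0.4395 -0.1789  0.0194] [ 0.4169 -0.1856  0.0153] [ 0.4674 -0.1683  0.0249]
0.03 177 [ 0.4402 -0.173   0.0393] [ 0.4162 -0.181   0.0311] [ 0.4676 -0.1631  0.0435]
top 3444 tilt 0.5663434268945238 n [-0.4527 -0.2881  0.8439] c [0.4651 0.2906 0.1089]
back dir [ 0.8436  0.5369 -0.    ]
s [-0.0792 -0.0762  0.0696  0.0731] w [-0.1931 -0.1125  0.1179  0.1207]
z range 0.06378080875935632 0.14945055805685503
  tip [0.483  0.2391 0.1208] 0.0168 -0.0042 -0.0531
  tip [0.483  0.2367 0.1195] 0.0164 -0.006 -0.0552
  tip [0.4806 0.2425 0.1158] 0.0126 -0.0071 -0.049
  tip [0.4802 0.2381 0.127 ] 0.0235 -0.0033 -0.0525
  tip [0.4803 0.2361 0.123 ] 0.0207 -0.0063 -0.0542
  tip [0.
[... 1449 characters left out ...]
163] 0.0128 -0.0019 -0.0498
  tip [0.4672 0.2392 0.1196] 0.0222 -0.0104 -0.042
  tip [0.4695 0.239  0.1187] 0.0204 -0.0093 -0.0434
  tip [0.4715 0.2382 0.1185] 0.0195 -0.0083 -0.0452
  tip [0.4737 0.2376 0.118 ] 0.0182 -0.0073 -0.0468
  tip [0.4745 0.2327 0.1219] 0.0226 -0.0068 -0.0515
  tip [0.4782 0.2369 0.1165] 0.0152 -0.0052 -0.0498
  tip [0.4802 0.2359 0.1165] 0.0145 -0.0042 -0.0518
  tip [0.4692 0.2395 0.1153] 0.0175 -0.0111 -0.0429
  tip [0.4704 0.2355 0.1182] 0.0205 -0.0105 -0.0468
  tip [0.473  0.2365 0.1161] 0.0173 -0.0093 -0.0474
  tip [0.4752 0.236  0.1156] 0.016 -0.0083 -0.049
  tip [0.4764 0.2325 0.118 ] 0.0185 -0.0076 -0.0527
  tip [0.4748 0.2359 0.1126] 0.0138 -0.0102 -0.0489
```

View pics/c1.png

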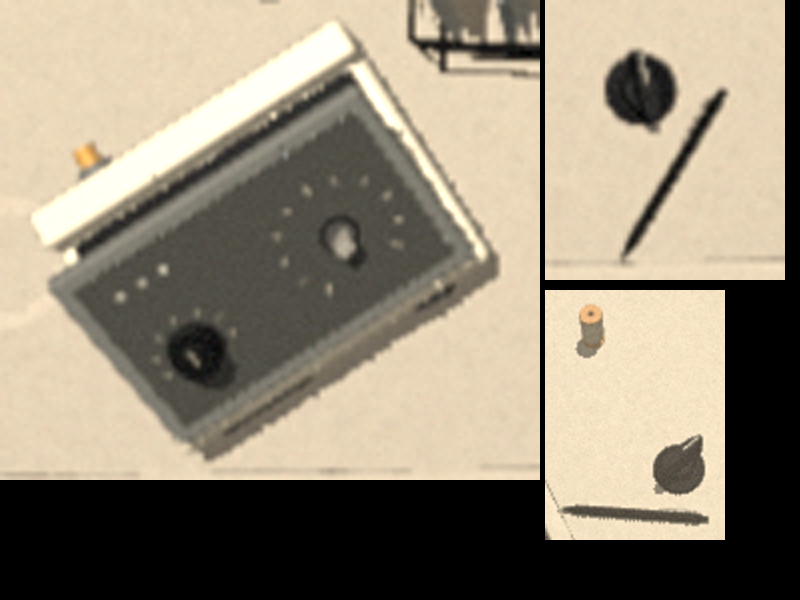

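Request:
{"name": "arm_command", "arguments": {
  "moves": [-1, 0.2, 0.37, 0.04, 0, 0, 0, -1, 0.2, 0.37, 0.04, 0, 0, 0, -1, 0.2, 0.37, 0.04, 0, 0, 0, -1, 0.2, 0.37, 0.04, 0, 0, 0, -1, 0.2, 0.37, 0.04, 0, 0, 0, -1, 0.2, 0.37, 0.04, 0, 0, 0, -1, 0.2, 0.37, 0.04, 0, 0, 0, -1, 0.2, 0.37, 0.04, 0, 0, 0, -1, 0.2, 0.37, 0.04, 0, 0, 0, -1, 0.2, 0.37, 0.04, 0, 0, 0, -1, 0.2, 0.37, 0.04, 0, 0, 0, -1, 0.2, 0.37, 0.04, 0, 0, 0]
}}

```text
clock: 1.1
eef_pos: [0.4555, -0.1979, 0.2543]
ee_rot: [-0.0, 0.978, 0.211, 0.0]
contact_force: [0.1, 0.1, 0.3]
opening: 0.0114
gripper_force: 0.0
```

```bash
python3 - <<'E'
from h import *
a=np.load('pics/scene0.npz'); t=np.load('pics/top0.npz')
for n,Z,(u0,u1,v0,v1) in(('top',t,(375,405,262,295)),('scene',a,(290,335,335,378))):
    P=Z['P'][v0:v1,u0:u1].reshape(-1,3)
    q=P[(P[:,2]>.033)&(P[:,2]<.05)][:,:2]; c=q.mean(0); s=np.linalg.svd(q-c)[2][0]; s*=np.sign(s[0])
    r=(q-c)@s; w=(q-c)@[-s[1],s[0]]
    print(n,c.round(4),'yaw',np.arctan2(s[1],s[0]),np.percentile(r,[1,99]).round(4),np.percentile(w,[1,99]).round(4))
    k=P[(P[:,2]>.005)&(P[:,2]<.011)&(np.linalg.norm(P[:,:2]-c,axis=1)<.03)][:,:2]
    (cc,rr)=cv2.minEnclosingCircle(k.astype(np.float32)); print('skirt',cc,rr)
C=cv2.resize(a['f'][165:205,215:265],None,fx=14,fy=14,interpolation=cv2.INTER_CUBIC)
save(np.clip(C.astype(float)*2,0,255).astype(np.uint8),'sp.png')
E
```

```text
top [ 0.4447 -0.1721] yaw 0.20430970246744767 [-0.023   0.0249] [-0.0069  0.0055]
skirt (0.4452665150165558, -0.1720329374074936) 0.029469981789588928
scene [ 0.4405 -0.1728] yaw 0.2059536937511671 [-0.023   0.0262] [-0.0052  0.0066]
skirt (0.4393045902252197, -0.17215846478939056) 0.02573634870350361
```

View pics/sp.png

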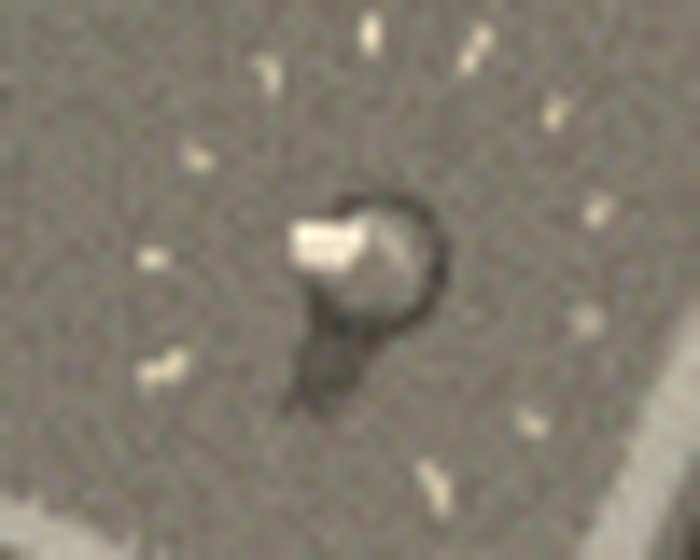

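The spindle tip's bright end face is at crop (325,245). It is D-shaped and wide across the image, so its flat faces up or down in the picture. I'll settle that once the panel is flat.

Request:
{"name": "arm_command", "arguments": {
  "moves": [-1, 0.05, 0.52, 0, 0, 0, 0, -1, 0.05, 0.52, 0, 0, 0, 0, -1, 0.05, 0.52, 0, 0, 0, 0, -1, 0.05, 0.52, 0, 0, 0, 0, -1, 0.05, 0.52, 0, 0, 0, 0, -1, 0.05, 0.52, 0, 0, 0, 0, -1, 0.05, 0.52, 0, 0, 0, 0, -1, 0.05, 0.52, 0, 0, 0, 0, -1, 0.05, 0.52, 0, 0, 0, 0, -1, 0.05, 0.52, 0, 0, 0, 0, -1, 0.05, 0.52, 0, 0, 0, 0, -1, 0.05, 0.52, 0, 0, 0, 0]
}}

```text
clock: 2.1
eef_pos: [0.5032, 0.2961, 0.2535]
ee_rot: [0.001, 0.978, 0.206, -0.0]
contact_force: [0.3, -0.3, -0.4]
opening: 0.0003
gripper_force: 0.0
```

Request:
{"name": "arm_command", "arguments": {
  "moves": [-1, 0.0, 0, -0.02, 0, 0, 0, -1, 0, 0, -0.04, 0, 0, 0, -1, 0, 0, -0.06, 0, 0, 0, -1, 0, 0, -0.075, 0, 0, 0, -1, 0, 0, -0.085, 0, 0, 0, -1, 0, 0, -0.09, 0, 0, 0, -1, 0.0, 0.0, -0.095, 0, 0, 0, -1, 0.0, 0.0, -0.1, 0, 0, 0]
}}

```text
clock: 2.77
eef_pos: [0.5027, 0.2963, 0.1544]
ee_rot: [-0.0, 0.978, 0.207, 0.0]
contact_force: [-0.1, -0.1, -0.3]
opening: 0.0006
gripper_force: 0.0
```

Request:
{"name": "arm_command", "arguments": {
  "moves": [-1, 0, 0.012, 0.008, 0, 0, 0, -1, 0, 0.022, 0.008, 0, 0, 0, -1, 0.001, 0.023, 0, 0, 0, 0, -1, 0.006, 0.026, -0.01, 0, 0, 0, -1, 0.011, 0.029, -0.02, 0, 0, 0, -1, 0.016, 0.032, -0.032, 0, 0, 0, -1, 0.02, 0.035, -0.045, 0, 0, 0, -1, 0.022, 0.036, -0.055, 0, 0, 0, -1, 0.024, 0.037, -0.064, 0, 0, 0, -1, 0.025, 0.038, -0.07, 0, 0, 0, -1, 0.025, 0.038, -0.073, 0, 0, 0, -1, 0.025, 0.038, -0.073, 0, 0, 0]
}}

```text
clock: 3.77
eef_pos: [0.5264, 0.334, 0.0798]
ee_rot: [0.001, 0.978, 0.208, -0.001]
contact_force: [0.5, -0.6, 0.9]
opening: 0.0005
gripper_force: 0.0
```

Request:
{"name": "arm_command", "arguments": {
  "moves": [-1, 0, 0, -0.002, 0, 0, 0, -1, 0, 0, -0.004, 0, 0, 0, -1, 0, 0, -0.005, 0, 0, 0, -1, 0, 0, -0.005, 0, 0, 0]
}}

```text
clock: 4.1
eef_pos: [0.527, 0.3344, 0.0761]
ee_rot: [0.0, 0.978, 0.208, -0.0]
contact_force: [0.5, -0.6, 1.8]
opening: 0.0006
gripper_force: 0.6
```

```bash
python3 - <<'E'
from h import *
print(manip.tcp_to_tips, state()['contact_force'])
f,P,K,T=cap('scene'); f2,P2,_,_=cap('top')
np.savez('pics/s1.npz',f=f,P=P)
A=cv2.resize(f[100:245,160:310],None,fx=2.6,fy=2.6);B=cv2.resize(f2[190:335,140:290],None,fx=2.6,fy=2.6)
save(np.clip(np.hstack([A,B])*1.5,0,255).astype(np.uint8),'fold1.png')
for Z,F,(u0,u1,v0,v1) in((P,f,(170,290,130,225)),(P2,f2,(160,275,218,315))):
    q=Z[v0:v1,u0:u1].reshape(-1,3); g=F[v0:v1,u0:u1].reshape(-1,3).mean(1)
    q=q[(g<110)&(q[:,2]>.05)&(q[:,2]<.1)]; c=np.median(q,0); q=q[np.abs(q[:,2]-c[2])<.02]
    A=np.c_[q[:,:2],np.ones(len(q))]; s=np.linalg.lstsq(A,q[:,2],rcond=None)[0]; print(c,s,len(q))
E
```

```text
0.014 [ 0.4933264  -0.59349676  1.8445069 ]
[0.47075301 0.28880458 0.07625921] [0.08164499 0.06135238 0.01981197] 4664
[0.5088298  0.2382102  0.07635407] [0.09001301 0.05317613 0.01771376] 1687
```

View pics/fold1.png

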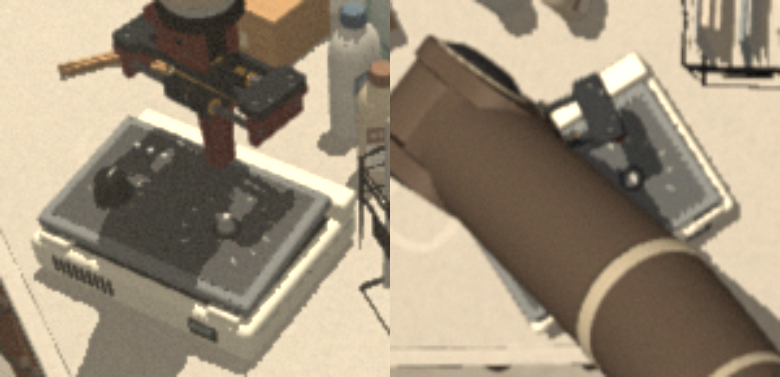

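The panel still has about 0.1 rad of tilt, and the fingers (left view, about (218,155)) slid off at its far edge. I'll lift, move nearer the hinge and press again.

Request:
{"name": "arm_command", "arguments": {
  "moves": [-1, 0, 0, 0.02, 0, 0, 0, -1, 0, 0, 0.04, 0, 0, 0, -1, -0.012, -0.008, 0.04, 0, 0, 0, -1, -0.025, -0.016, 0.035, 0, 0, 0, -1, -0.025, -0.016, 0.025, 0, 0, 0, -1, -0.025, -0.016, 0.018, 0, 0, 0, -1, -0.025, -0.016, 0.012, 0, 0, 0, -1, -0.025, -0.016, 0.008, 0, 0, 0, -1, -0.025, -0.016, 0.006, 0, 0, 0, -1, -0.025, -0.016, 0.006, 0, 0, 0]
}}

```text
clock: 5.03
eef_pos: [0.5019, 0.3188, 0.0812]
ee_rot: [0.0, 0.978, 0.208, -0.001]
contact_force: [0.9, 0.4, -0.6]
opening: 0.0007
gripper_force: 0.0
```

Request:
{"name": "arm_command", "arguments": {
  "moves": [-1, 0, 0, -0.002, 0, 0, 0, -1, 0, 0, -0.004, 0, 0, 0, -1, 0, 0, -0.006, 0, 0, 0, -1, 0, 0, -0.006, 0, 0, 0]
}}

```text
clock: 5.37
eef_pos: [0.5019, 0.3186, 0.0759]
ee_rot: [0.0, 0.978, 0.208, -0.0]
contact_force: [0.5, 0.5, 0.1]
opening: 0.0004
gripper_force: 0.0
```

```bash
cat >> h.py <<'E'
def tilt(Z,F,b):
    u0,u1,v0,v1=b
    q=Z[v0:v1,u0:u1].reshape(-1,3); g=F[v0:v1,u0:u1].reshape(-1,3).mean(1)
    q=q[(g<110)&(q[:,2]>.04)&(q[:,2]<.11)]; 
    for _ in range(4):
        A=np.c_[q[:,:2],np.ones(len(q))]; s=np.linalg.lstsq(A,q[:,2],rcond=None)[0]; r=np.abs(q[:,2]-A@s); q=q[r<max(.004,np.median(r)*2)]
    return s,len(q),q.mean(0)
E
python3 - <<'E'
from h import *
f,P,K,T=cap('scene')
print(tilt(P,f,(170,290,130,225)))
d=np.load('pics/s1.npz');print(tilt(d['P'],d['f'],(170,290,130,225)))
E
```

```text
(array([0.09729778, 0.06483444, 0.01159148]), 3831, array([0.4717441 , 0.29114616, 0.07637379]))
(array([0.09734879, 0.06371146, 0.01195417]), 3993, array([0.47289504, 0.2939338 , 0.07672096]))
```

```bash
python3 - <<'E'
from h import *
f,P,K,T=cap('scene'); 
save(np.clip(cv2.resize(f[100:245,160:310],None,fx=4,fy=4)*1.5,0,255).astype(np.uint8),'fold2.png')
def px(p):
    c=np.linalg.inv(T)@np.r_[p,1]; return (K@[c[0],-c[1],-c[2]]/-c[2])[:2]
s=state(); print('tip px', px(s['eef_pos']-[0,0,.014]),'crop', (px(s['eef_pos']-[0,0,.014])-[160,100])*4)
R=P.reshape(-1,3); m=(np.hypot(R[:,0]-s['eef_pos'][0],R[:,1]-s['eef_pos'][1])<.03)
for lo in np.arange(.05,.16,.01):
    q=R[m&(R[:,2]>lo)&(R[:,2]<lo+.01)]; print(lo.round(2),len(q),q.mean(0).round(4) if len(q) else '')
E
```

```text
tip px [239.12836976 175.17383043] crop [316.51347905 300.69532171]
0.05 0 
0.06 0 
0.07 96 [0.491  0.3095 0.0784]
0.08 157 [0.5061 0.3146 0.0826]
0.09 38 [0.4995 0.3118 0.0952]
0.1 34 [0.5004 0.3111 0.1045]
0.11 37 [0.4982 0.3113 0.1144]
0.12 42 [0.4982 0.311  0.1252]
0.13 33 [0.4968 0.3102 0.1349]
0.14 21 [0.4966 0.308  0.143 ]
0.15 5 [0.4972 0.3002 0.153 ]
```

View pics/fold2.png

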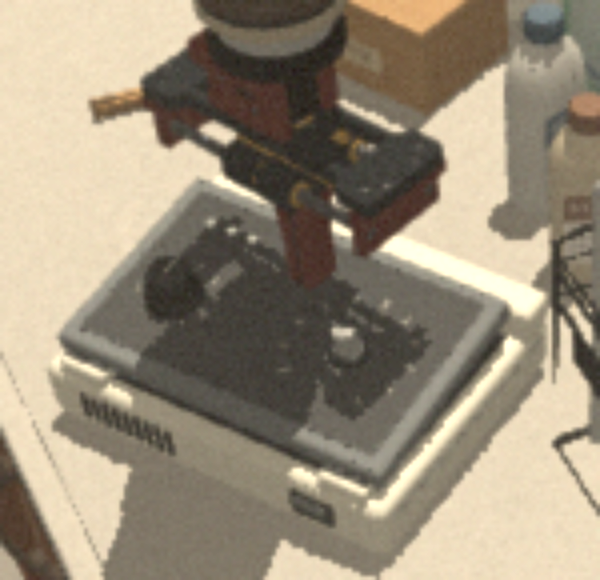

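Request:
{"name": "arm_command", "arguments": {
  "moves": [-1, 0, 0, 0.03, 0, 0, 0, -1, 0, 0, 0.06, 0, 0, 0, -1, 0, 0, 0.07, 0, 0, 0, -1, 0, 0, 0.07, 0, 0, 0]
}}

```text
clock: 5.8
eef_pos: [0.5035, 0.32, 0.1493]
ee_rot: [-0.001, 0.978, 0.208, 0.003]
contact_force: [-0.1, 1.0, -0.6]
opening: 0.0007
gripper_force: 0.0
```

```bash
python3 - <<'E'
from h import *
f,P,K,T=cap('scene'); s=state(); e=s['eef_pos']; print(e,s['contact_force'])
print(tilt(P,f,(170,290,130,225)))
R=P.reshape(-1,3); m=(np.hypot(R[:,0]-e[0],R[:,1]-e[1])<.03)
for lo in np.arange(.07,.21,.01):
    q=R[m&(R[:,2]>lo)&(R[:,2]<lo+.01)]; print(lo.round(2),len(q),q.mean(0).round(4) if len(q) else '')
save(np.clip(cv2.resize(f[100:245,160:310],None,fx=4,fy=4)*1.5,0,255).astype(np.uint8),'fold3.png')
E
```

```text
[0.50272453 0.31906868 0.14728978] [-0.60361803 -0.1654042   0.33387441]
(array([0.09723433, 0.06384575, 0.01195129]), 4020, array([0.47310545, 0.2940871 , 0.07673364]))
0.07 106 [0.4919 0.3124 0.0785]
0.08 238 [0.5069 0.3213 0.0825]
0.09 0 
0.1 0 
0.11 0 
0.12 0 
0.13 0 
0.14 0 
0.15 6 [0.501  0.3147 0.158 ]
0.16 38 [0.5003 0.3138 0.1655]
0.17 41 [0.5015 0.3136 0.1747]
0.18 46 [0.5002 0.3126 0.1847]
0.19 43 [0.4996 0.3136 0.1948]
0.2 48 [0.4997 0.3121 0.2047]
```

View pics/fold3.png

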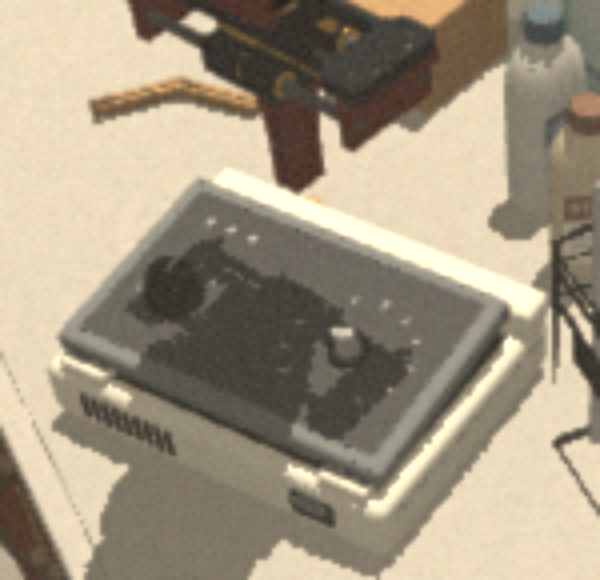

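The finger tip really ends about 10 mm above the TCP height (crop (295,187)), so the fingers had not reached far enough. I'll press on down by force feedback.

Request:
{"name": "arm_command", "arguments": {
  "moves": [-1, 0.017, 0.011, -0.02, 0, 0, 0, -1, 0.017, 0.011, -0.045, 0, 0, 0, -1, 0.017, 0.011, -0.063, 0, 0, 0, -1, 0.017, 0.011, -0.069, 0, 0, 0, -1, 0.018, 0.011, -0.073, 0, 0, 0, -1, 0.018, 0.012, -0.077, 0, 0, 0, -1, 0.019, 0.012, -0.08, 0, 0, 0, -1, 0.019, 0.012, -0.082, 0, 0, 0, -1, 0.019, 0.012, -0.082, 0, 0, 0]
}}

```text
clock: 6.6
eef_pos: [0.5213, 0.3311, 0.0645]
ee_rot: [-0.0, 0.978, 0.208, 0.0]
contact_force: [0.3, -0.7, -0.4]
opening: 0.0007
gripper_force: 0.0
```

```bash
python3 - <<'E'
from h import *
f,P,K,T=cap('scene'); s=state(); print(s['eef_pos'],s['contact_force'],tilt(P,f,(170,290,130,225)))
E
```

```text
[0.52141527 0.33106928 0.06459794] [0.65437086 0.74706942 0.21521674] (array([0.03009294, 0.02214493, 0.05044696]), 3705, array([0.47477689, 0.2944365 , 0.07126239]))
```

Request:
{"name": "arm_command", "arguments": {
  "moves": [-1, 0, 0, -0.002, 0, 0, 0, -1, 0, 0, -0.004, 0, 0, 0, -1, 0, 0, -0.005, 0, 0, 0, -1, 0, 0, -0.006, 0, 0, 0, -1, 0, 0, -0.007, 0, 0, 0, -1, 0, 0, -0.007, 0, 0, 0]
}}

```text
clock: 7.15
eef_pos: [0.5221, 0.3315, 0.0598]
ee_rot: [-0.0, 0.978, 0.208, 0.002]
contact_force: [-2.6, -3.5, 19.7]
opening: 0.0009
gripper_force: 9.7
```

```bash
python3 - <<'E'
from h import *
f,P,K,T=cap('scene'); s=state(); print(s['eef_pos'],s['contact_force'],tilt(P,f,(170,290,130,225)))
E
```

```text
[0.52211923 0.33148795 0.05976363] [-2.83993946 -2.66976789 18.39336351] (array([0.00364445, 0.00387871, 0.0661527 ]), 3643, array([0.47507266, 0.29474266, 0.06903853]))
```

The panel is flat (fitted tilt about 0.005 rad, 19 N on the stop). Next I'll open the gripper and move over the knob.

Request:
{"name": "arm_command", "arguments": {
  "moves": [-1, 0, 0, 0.04, 0, 0, 0, -1, 0, 0, 0.08, 0, 0, 0, 0, -0.01, -0.03, 0.11, 0, 0, -3, 1, -0.03, -0.07, 0.14, 0, 0, -6, 1, -0.04, -0.11, 0.144, 0, 0, -9, 1, -0.05, -0.15, 0.144, 0, 0, -12.3, 1, -0.06, -0.25, 0.144, 0, 0, -12.3, 1, -0.06, -0.25, 0.144, 0, 0, -12.3, 1, -0.07, -0.3, 0.144, 0, 0, -12.3, 1, -0.07, -0.34, 0.144, 0, 0, -12.3, 1, -0.08, -0.38, 0.144, 0, 0, -12.3, 1, -0.082, -0.42, 0.144, 0, 0, -12.3]
}}

```text
clock: 8.2
eef_pos: [0.4414, -0.0579, 0.2013]
ee_rot: [0.0, 0.995, 0.102, 0.0]
contact_force: [1.3, 0.3, -0.3]
opening: 0.0638
gripper_force: 0.0
```

```bash
python3 - <<'E'
from h import *
s=state(); e=s['eef_pos']; print(e,s['ee_rot'],s['qpos'].round(3),s['opening'],s['contact_force'])
f,P,K,T=cap('scene'); np.savez('pics/s2.npz',f=f,P=P)
g,Q,K2,T2=cap('top'); np.savez('pics/t2.npz',f=g,P=Q)
print(tilt(P,f,(170,290,130,225)),tilt(Q,g,(160,275,218,315)))
def px(p,K,T):
    c=np.linalg.inv(T)@np.r_[p,1]; return (K@[c[0],-c[1],-c[2]]/-c[2])[:2]
tip=np.array([.501,.2556,.089]); a=px(tip,K,T); b=px(tip,K2,T2); print(a,b)
def cr(f,c,r,k):
    x,y=int(c[0]),int(c[1]); return cv2.resize(f[y-r:y+r,x-r:x+r],(400,400),interpolation=cv2.INTER_NEAREST)
im=np.hstack([cr(f,a,15,0),cr(g,b,15,0)]); save(np.clip(im*1.5,0,255).astype(np.uint8),'tip.png')
for n,Z in(('s',P),('t',Q)):
    R=Z.reshape(-1,3); q=R[(np.hypot(R[:,0]-.501,R[:,1]-.2556)<.018)&(R[:,2]>.081)&(R[:,2]<.1)]; print(n,len(q),q.mean(0)); print(q.round(4).tolist())
# open fingers: low points near tcp
R=P.reshape(-1,3); m=(np.hypot(R[:,0]-e[0],R[:,1]-e[1])<.07)&(R[:,2]>.06)
print('finger low',np.sort(R[m][:,2])[:12].round(4))
E
```

```text
[ 0.44139993 -0.05785307  0.20126964] [1.68483837e-04 9.94794638e-01 1.01899913e-01 8.57480560e-05] [ 0.359  0.14  -0.369  2.007  0.06   1.005 -1.406] 0.06375379961844126 [ 1.31771373  0.26410761 -0.27556693]
(array([0.00684777, 0.00852859, 0.06311664]), 2002, array([0.44765752, 0.33150312, 0.0690343 ])) (array([-0.00065114,  0.00138527,  0.06868733]), 3814, array([0.47784624, 0.30200846, 0.068803  ]))
[247.98985578 183.28862386] [231.74270148 256.73391254]
s 0 [nan nan nan]
[]
t 16 [0.49976981 0.25359793 0.08889771]
[[0.5057, 0.2552, 0.0872], [0.5057, 0.2526, 0.0869], [0.5031, 0.2553, 0.0869], [0.5027, 0.2517, 0.0924], [0.5029, 0.2496, 0.0891], [0.5004, 0.2578, 0.088], [0.5004, 0.2553, 0.0865], [0.5002, 0.2522, 0.089], [0.5002, 0.2496, 0.0891], [0.4977, 0.2576, 0.089], [0.4977, 0.2553, 0.0866], [0.4973, 0.2512, 0.0954], [0.4976, 0.2498, 0.0877], [0.495, 0.2574, 0.0898], [0.4948, 0.2545, 0.0914], [0.495, 0.2525, 0.0875]]
finger low [0.2101 0.2107 0.211  0.2111 0.2111 0.2115 0.2115 0.212  0.2121 0.2123
 0.2129 0.213 ]<stdin>:13: RuntimeWarning: Mean of empty slice.
  ret = um.true_divide(
```

View pics/tip.png

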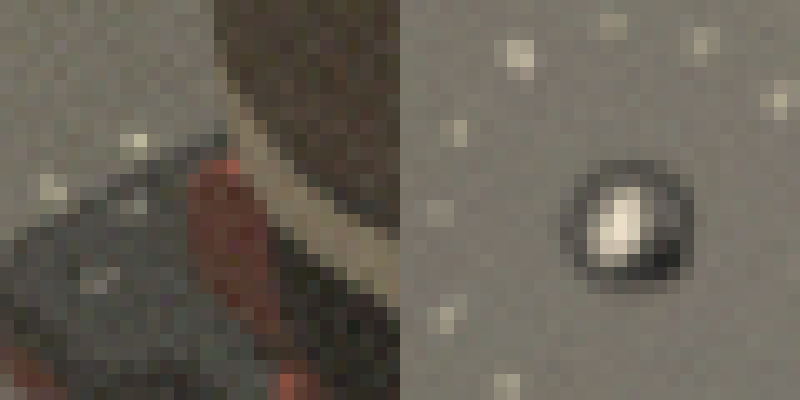

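In the top view (right half) the D end face is bright at about crop (620,228), with the grey flat side towards the right. I'll fit the flat's yaw numerically over all the pictures I have.

```bash
cat > fit.py <<'E'
from h import *
from scipy.optimize import minimize
f,P,Ks,Ts=cap('scene'); g,Q,Kt,Tt=cap('top')
yaw=.564; e=np.array([np.cos(yaw),np.sin(yaw),0]); l=np.array([-e[1],e[0],0]); H=np.array([.414,.262,.053])
def D(t,psi,base=False):
    up=e*np.cos(t)+np.array([0,0,1])*np.sin(t); n=-e*np.sin(t)+np.array([0,0,1])*np.cos(t)
    c=H+.07*up-.052*l+n*(.016 if base else .037)
    a=np.linspace(0,2*np.pi,181); x=7e-3*np.cos(a); y=7e-3*np.sin(a); x=np.minimum(x,.002)
    X=x*np.cos(psi)-y*np.sin(psi); Y=x*np.sin(psi)+y*np.cos(psi)
    return c+X[:,None]*up+Y[:,None]*l
def proj(p,K,T):
    c=np.c_[p,np.ones(len(p))]@np.linalg.inv(T).T; return np.c_[K[0,0]*c[:,0]/-c[:,2]+K[0,2],K[1,1]*-c[:,1]/-c[:,2]+K[1,2]]
def mask(poly,o,n,S=16):
    m=np.zeros((n*S,n*S),np.uint8); cv2.fillPoly(m,[np.round((poly-o+.5)*S).astype(np.int32)],1)
    return cv2.GaussianBlur(cv2.resize(m.astype(np.float32),(n,n),interpolation=cv2.INTER_AREA),(0,0),.4)
views=[('s0',np.load('pics/scene0.npz')['f'],.567,Ks,Ts),('s1',np.load('pics/s1.npz')['f'],.117,Ks,Ts),('t0',np.load('pics/top0.npz')['f'],.567,Kt,Tt),('t2',np.load('pics/t2.npz')['f'],0,Kt,Tt)]
tot=0; ps=np.radians(np.arange(0,360,5))
for n,im,t,K,T in views:
    c=proj(D(t,0),K,T).mean(0); N=15; o=np.floor(c)-7; x,y=o.astype(int)
    I=im[y:y+N,x:x+N].astype(float).mean(-1); I=np.minimum(I,np.percentile(I,99.5))
    w=np.hypot(*(np.mgrid[:N,:N]-7))<6
    sc=[];sh=[]
    for p in ps:
        b=(-1,0)
        for dx in np.arange(-2.5,2.6,.5):
            for dy in np.arange(-2.5,2.6,.5):
                side=cv2.convexHull(np.r_[D(t,p)@np.eye(3),D(t,p,True)].astype(np.float32)) if 0 else None
                a=proj(D(t,p),K,T)+[dx,dy]; m1=mask(a,o,N)
                hull=cv2.convexHull(np.r_[a,proj(D(t,p,True),K,T)+[dx,dy]].astype(np.float32))[:,0]; m2=mask(hull,o,N)
                A=np.c_[m1[w],m2[w]-m1[w],np.ones(w.sum())]; r=I[w]-A@np.linalg.lstsq(A,I[w],rcond=None)[0]
                R2=1-r@r/((I[w]-I[w].mean())**2).sum()
                if R2>b[0]: b=(R2,(dx,dy))
        sc.append(b[0]); sh.append(b[1])
    sc=np.array(sc); tot=tot+sc; k=np.argsort(-sc)[:6]
    print(n,[(int(np.degrees(ps[i])+.5),sc[i].round(3),[float(v) for v in sh[i]]) for i in k]); print(I.astype(int)[2:13,2:13])
k=np.argsort(-tot)[:8]; print([(int(np.degrees(ps[i])+.5),tot[i].round(3)) for i in k])
E
python3 fit.py
```

```text
s0 [(25, np.float64(0.827), [-1.0, 0.0]), (20, np.float64(0.823), [-1.0, 0.0]), (30, np.float64(0.817), [-1.0, 0.0]), (15, np.float64(0.812), [-1.0, 0.0]), (35, np.float64(0.796), [-1.0, 0.0]), (10, np.float64(0.79), [-1.0, 0.0])]
[[ 61  61  57  60  55  56  60  57  62  57  60]
 [ 58  58  53  56  57  60  56  55  55  59  53]
 [ 60  55  58  58  58  62  57  57  52  50  52]
 [ 57  58  56  59  58  57  41  41  48  47  40]
 [ 59  58  58  64  62  57  52  74  74  63  58]
 [ 57  55  66 114 114 114 107 112  78  79  69]
 [ 57  61  67 106 110 110 112 108  72  79  80]
 [ 61  58  63  92 104 105 107  75  60  65  79]
 [ 58  60  56  58  64  72  73  59  61  63  66]
 [ 60  61  61  51  43  53  56  60  59  59  61]
 [ 58  55  57  55  37  40  52  60  57  55  59]]
s1 [(35, np.float64(0.578), [-0.5, 0.0]), (30, np.float64(0.577), [-0.5, 0.0]), (40, np.float64(0.576), [-0.5, 0.0]), (45, np.float64(0.574), [-0.5, 0.0]), (250, np.float64(0.573), [0.0, 1.5]), (245, np.float64(0.572), [0.0, 1.5])]
[[ 46  44  38  43  41  41  44  39  49  68  70]
 [ 42  45  46  42  47  40  45  44  65  70  71]
 [ 42  41  41  43  42  42
[... 1397 characters left out ...]
 75  74  75  72  74  74  76]
 [ 75  76  76  75  69  57  56  51  54  62  70]
 [ 75  76  74  65  53  60  64  64  55  51  53]
 [ 76  76  72  56  55  76  98 105  70  59  49]
 [ 77  75  65  53  68  94 134 127  76  65  61]
 [ 74  71  61  55  83 116 143 130  85  60  64]
 [ 76  71  54  60  93 132 143 132  74  49  50]
 [ 76  75  61  55  89 123 126 101  54  39  32]
 [ 75  76  69  50  66  90  83  52  38  24  26]
 [ 75  76  73  62  52  55  44  39  34  31  44]
 [ 77  77  76  74  65  60  55  56  57  60  67]]
[(30, np.float64(3.008)), (25, np.float64(3.002)), (35, np.float64(2.991)), (20, np.float64(2.974)), (40, np.float64(2.952)), (15, np.float64(2.928)), (45, np.float64(2.883)), (10, np.float64(2.868))]
```

The flat faces about 30° left of the station's back, which is world yaw of about 61.5°. The s0 view agrees: a straight top edge in the image, facing yaw 61°. Next is an accurate knob fit.

```bash
cat > kfit.py <<'E'
from h import *
from scipy.optimize import minimize
def proj(p,K,T):
    c=np.c_[p,np.ones(len(p))]@np.linalg.inv(T).T; return np.c_[K[0,0]*c[:,0]/-c[:,2]+K[0,2],K[1,1]*-c[:,1]/-c[:,2]+K[1,2]]
a=np.linspace(0,2*np.pi,73)
def ring(r,z): return np.c_[r*np.cos(a),r*np.sin(a),z+0*a]
b=np.array([[.028,0],[.020,.006],[-.019,.006],[-.0225,.003],[-.0235,0],[-.0225,-.003],[-.019,-.006],[.020,-.006]])
parts=[np.r_[ring(.0255,0),ring(.0255,.006)],np.r_[ring(.0135,.006),ring(.0135,.018)],np.r_[np.c_[b,np.full(8,.018)],np.c_[b,np.full(8,.040)]]]
def mask(x,y,psi,K,T,o,n,S=8,z=0):
    m=np.zeros((n*S,n*S),np.uint8); R=np.array([[np.cos(psi),-np.sin(psi),0],[np.sin(psi),np.cos(psi),0],[0,0,1]])
    for p in parts:
        h=cv2.convexHull(proj(p@R.T+[x,y,z],K,T).astype(np.float32))[:,0]
        cv2.fillConvexPoly(m,np.round((h-o+.5)*S).astype(np.int32),1)
    return cv2.GaussianBlur(cv2.resize(m.astype(np.float32),(n,n),interpolation=cv2.INTER_AREA),(0,0),.4)
def fit(im,K,T,x0,z=0,N=44,w=None):
    c=proj(np.array([[x0[0],x0[1],z+.01]]),K,T)[0]; o=np.floor(c)-N//2; x,y=o.astype(int)
    I=im[y:y+N,x:x+N].astype(float).mean(-1)
    ww=np.hypot(*(np.mgrid[:N,:N]-N//2))<16
    def cost(p):
        m=mask(p[0]*.01+x0[0],p[1]*.01+x0[1],p[2]*.3+x0[2],K,T,o,N,z=z); A=np.c_[m[ww],np.ones(ww.sum())]; r=I[ww]-A@np.linalg.lstsq(A,I[ww],rcond=None)[0]
        return np.abs(r).sum()
    q=min((minimize(cost,s,method='Nelder-Mead',options=dict(initial_simplex=np.array(s)+np.array([[0,0,0],[.4,0,0],[0,.4,0],[0,0,.4]]))) for s in([0,0,0],[.2,-.2,.3],[-.2,.2,-.3])),key=lambda r:r.fun)
    p=q.x; return p[0]*.01+x0[0],p[1]*.01+x0[1],p[2]*.3+x0[2],q.fun
E
python3 - <<'E'
from kfit import *
_,_,Ks,Ts=cap('scene'); _,_,Kt,Tt=cap('top')
for n,K,T in(('scene',Ks,Ts),('top',Kt,Tt)):
    im=np.load(f'pics/{n}0.npz')['f']
    for psi in(.2,.2+np.pi): print(n,np.round(fit(im,K,T,[.442,-.172,psi]),4))
s=state();print(s['eef_pos'],s['opening'])
E
```

```text
scene [ 4.3980000e-01 -1.7140000e-01  1.0980000e-01  4.3442955e+03]
scene [ 4.3990000e-01 -1.7150000e-01  3.2589000e+00  4.9199351e+03]
top [ 4.4180000e-01 -1.7250000e-01  3.0460000e-01  4.3528069e+03]
top [ 4.4180000e-01 -1.7250000e-01  3.2716000e+00  4.2413471e+03]
[ 0.44270008 -0.05464674  0.20112113] 0.08628353309429812
```

Request:
{"name": "arm_command", "arguments": {
  "moves": [1, -0.002, -0.04, 0, 0, 0, 0, 1, -0.002, -0.08, 0, 0, 0, 0, 1, -0.002, -0.117, 0, 0, 0, 0, 1, -0.002, -0.117, 0, 0, 0, 0, 1, -0.002, -0.117, 0, 0, 0, 0, 1, -0.002, -0.117, -0.04, 0, 0, 0, 1, -0.002, -0.117, -0.08, 0, 0, 0, 1, -0.002, -0.117, -0.12, 0, 0, 0, 1, -0.002, -0.117, -0.14, 0, 0, 0, 1, -0.002, -0.117, -0.14, 0, 0, 0]
}}

```text
clock: 9.33
eef_pos: [0.4382, -0.169, 0.0573]
ee_rot: [-0.002, 0.995, 0.104, -0.003]
contact_force: [0.2, -0.2, -0.9]
opening: 0.0876
gripper_force: 0.0
```

```bash
python3 - <<'E'
from h import *
f,P,K,T=cap('scene'); s=state(); e=s['eef_pos'];print(e,s['ee_rot'],s['opening'],s['qpos'].round(2))
R=P.reshape(-1,3); m=(np.hypot(R[:,0]-e[0],R[:,1]-e[1])<.065)&(R[:,2]>.045)
print(np.sort(R[m][:,2])[:12].round(4))
save(np.clip(cv2.resize(f[270:420,240:390],None,fx=4,fy=4)*1.5,0,255).astype(np.uint8),'k1.png')
E
```

```text
[ 0.43970194 -0.16982688  0.05959912] [-0.00153496  0.99459003  0.10384959 -0.00188992] 0.08743062831635084 [ 0.47  0.38 -0.25  2.1   0.14  0.69 -1.23]
[0.0669 0.067  0.0673 0.068  0.0684 0.0686 0.0689 0.0692 0.0693 0.0696
 0.0699 0.07  ]
```

View pics/k1.png

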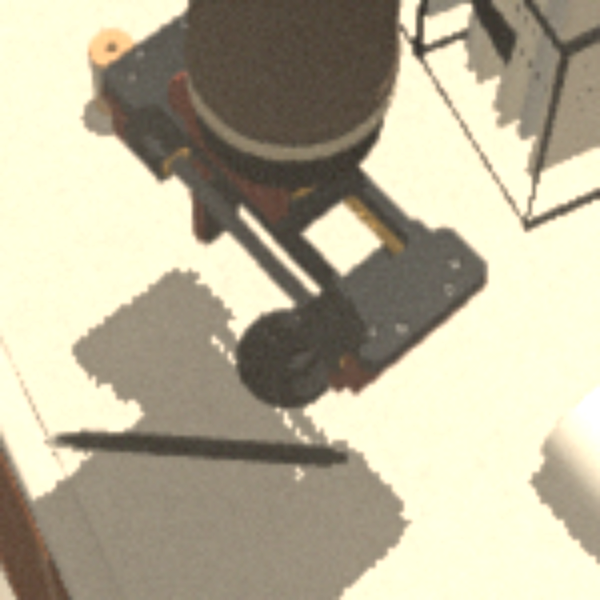

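The fingers straddle the knob: one at crop (205,225), the other at (350,380). The knob, at (285,355), has not moved. I'll descend and grip.

Request:
{"name": "arm_command", "arguments": {
  "moves": [1, 0, 0, -0.02, 0, 0, 0, 1, 0, 0, -0.035, 0, 0, 0, 1, 0, 0, -0.045, 0, 0, 0, 1, 0, 0, -0.045, 0, 0, 0, -1, 0, 0, -0.045, 0, 0, 0, -1, 0, 0, -0.045, 0, 0, 0, -1, 0, 0, -0.045, 0, 0, 0, -1, 0, 0, -0.045, 0, 0, 0, -1, 0, 0, -0.045, 0, 0, 0, -1, 0, 0, -0.045, 0, 0, 0, -1, 0, 0, -0.045, 0, 0, 0, -1, 0, 0, -0.045, 0, 0, 0],
  "squeeze": 12
}}

```text
clock: 10.38
eef_pos: [0.4405, -0.173, 0.0162]
ee_rot: [0.0, 0.995, 0.102, 0.0]
contact_force: [0.1, 0.1, -0.3]
opening: 0.0381
gripper_force: 0.0
```

Request:
{"name": "arm_command", "arguments": {
  "moves": [-1, 0, 0, 0, 0, 0, 0, -1, 0, 0, 0, 0, 0, 0, -1, 0, 0, 0, 0, 0, 0, -1, 0, 0, 0, 0, 0, 0, -1, 0, 0, 0, 0, 0, 0, -1, 0, 0, 0, 0, 0, 0, -1, 0, 0, 0, 0, 0, 0],
  "squeeze": 35
}}

```text
clock: 10.97
eef_pos: [0.4405, -0.1729, 0.0161]
ee_rot: [-0.0, 0.995, 0.102, -0.0]
contact_force: [0.2, 0.2, -0.5]
opening: 0.0121
gripper_force: 35.0
```

Request:
{"name": "arm_command", "arguments": {
  "moves": [-1, 0, 0, 0.03, 0, 0, 0, -1, 0, 0, 0.07, 0, 0, 0, -1, 0, 0, 0.11, 0, 0, 0, -1, 0, 0, 0.15, 0, 0, 0, -1, 0, 0.03, 0.16, 0, 0, 5, -1, 0, 0.06, 0.16, 0, 0, 10, -1, 0, 0.09, 0.16, 0, 0, 15, -1, 0, 0.12, 0.16, 0, 0, 20, -1, 0, 0.15, 0.16, 0, 0, 25, -1, 0, 0.18, 0.16, 0, 0, 30, -1, 0, 0.21, 0.16, 0, 0, 35, -1, 0, 0.24, 0.16, 0, 0, 40]
}}

```text
clock: 11.97
eef_pos: [0.4402, 0.0684, 0.1763]
ee_rot: [0.0, 0.899, 0.438, 0.0]
contact_force: [-0.7, -0.3, -0.6]
opening: 0.0119
gripper_force: 35.0
```

```bash
python3 -c "
from rig import state
s=state();print(s['clock'],s['eef_pos'],s['ee_rot'],s['opening'],s['contact_force'],s['qpos'].round(2))"
```

```text
11.9667 [0.4402029  0.06838982 0.17628119] [1.91297704e-04 8.99061163e-01 4.37822996e-01 1.10779369e-04] 0.011930543795396303 [-0.6998737  -0.32665062 -0.62063557] [ 0.23  0.19 -0.55  2.03  0.12  0.95 -1.05]
```

Request:
{"name": "arm_command", "arguments": {
  "moves": [-1, 0, 0.035, 0, 0, 0, 2, -1, 0, 0.07, 0, 0, 0, 5, -1, 0, 0.1, 0, 0, 0, 8, -1, 0.015, 0.13, 0, 0, 0, 9.6, -1, 0.03, 0.155, 0, 0, 0, 9.6, -1, 0.045, 0.175, 0, 0, 0, 9.6, -1, 0.059, 0.187, -0.01, 0, 0, 9.6, -1, 0.059, 0.187, -0.03, 0, 0, 9.6, -1, 0.059, 0.187, -0.03, 0, 0, 9.6, -1, 0.059, 0.187, -0.03, 0, 0, 9.6]
}}

```text
clock: 12.8
eef_pos: [0.4985, 0.2535, 0.1452]
ee_rot: [-0.0, 0.86, 0.51, -0.002]
contact_force: [0.1, -0.2, -0.4]
opening: 0.0119
gripper_force: 35.0
```

```bash
cat > look.py <<'E'
from kfit import *
import sys
f,P,Ks,Ts=cap('scene'); g,Q,Kt,Tt=cap('top'); s=state(); e=s['eef_pos']; print(s['clock'],e,s['ee_rot'],s['contact_force'])
sp=np.array([.4997,.2565])
z=e[2]-.0161
# overlay expected knob skirt (red) and spindle tip circle (green)
def ov(im,K,T):
    k=4; c=proj(np.array([[e[0],e[1],z]]),K,T)[0]; o=np.floor(c)-[50,55]; x,y=o.astype(int)
    I=np.clip(cv2.resize(im[y:y+100,x:x+100],None,fx=k,fy=k,interpolation=cv2.INTER_CUBIC)*1.8,0,255).astype(np.uint8)
    for r,zz,xy,col in((.0255,z,e[:2],(255,0,0)),(.007,.089,sp,(0,255,0)),(.007,.068,sp,(0,255,255))):
        p=proj(ring(r,zz)+[xy[0],xy[1],0],K,T); cv2.polylines(I,[np.round((p-o+.5)*k).astype(np.int32)],True,col,1)
    return I
save(np.hstack([ov(f,Ks,Ts),ov(g,Kt,Tt)]),sys.argv[1])
print(np.round(fit(f,Ks,Ts,[e[0],e[1],1.07],z=z),4))
E
python3 look.py l1.png
```

```text
12.9 [0.49948606 0.25376996 0.14684826] [1.30188874e-04 8.60392525e-01 5.09631904e-01 9.28850500e-05] [ 0.92537779  0.36182698 -0.6093805 ]
[4.9720000e-01 2.5300000e-01 6.9370000e-01 1.5643193e+04]
```

View pics/l1.png

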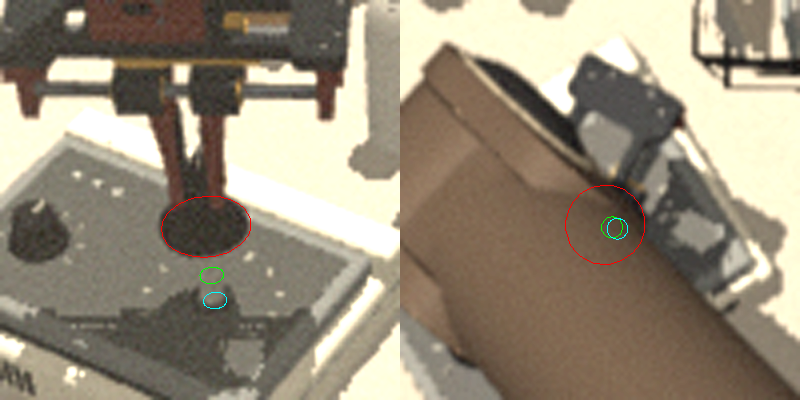

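The scene view (left) shows the gripped knob's skirt on the predicted ellipse at (205,227), and the spindle about 45 px below it at (212,278). Both are visible to the same camera, so I'll measure the relative offset in pixels.

```bash
cat > rel.py <<'E'
from kfit import *
f,P,K,T=cap('scene'); s=state(); e=s['eef_pos']; z=e[2]-.0161; print(e)
I=cv2.GaussianBlur(f.astype(np.float32).mean(-1),(0,0),.5)
def samp(p): return cv2.remap(I,p[:,0].astype(np.float32)[None],p[:,1].astype(np.float32)[None],cv2.INTER_LINEAR)[0]
ro=proj(ring(.0275,z)+[e[0],e[1],0],K,T); ri=proj(ring(.0235,z)+[e[0],e[1],0],K,T); c=ro.mean(0)
lo=(ro[:,1]>c[1]-1)
best=[]
for dx in np.arange(-3,3.01,.1):
    for dy in np.arange(-3,3.01,.1):
        d=samp(ro[lo]+[dx,dy])-samp(ri[lo]+[dx,dy]); best.append((np.minimum(d,40).mean(),dx,dy))
best.sort(reverse=True); b=np.array(best[:15]); k=b[:,1:].mean(0); print('knob px shift',k,b[0])
# spindle D
yaw=.564; E=np.array([np.cos(yaw),np.sin(yaw),0]); L=np.array([-E[1],E[0],0]); S0=np.array([.501,.2555,.089])
a2=np.linspace(0,2*np.pi,181); psi=np.radians(61.5)
def Dp(zz):
    x=np.minimum(.007*np.cos(a2),.002);y=.007*np.sin(a2); return np.c_[S0[0]+x*np.cos(psi)-y*np.sin(psi),S0[1]+x*np.sin(psi)+y*np.cos(psi),zz+0*x]
def m_(poly,o,n,S=16):
    m=np.zeros((n*S,n*S),np.uint8); cv2.fillPoly(m,[np.round((poly-o+.5)*S).astype(np.int32)],1)
    return cv2.GaussianBlur(cv2.resize(m.astype(np.float32),(n,n),interpolation=cv2.INTER_AREA),(0,0),.4)
A0=proj(Dp(.089),K,T); B0=proj(Dp(.069),K,T); N=17; o=np.floor(A0.mean(0))-7; x,y=o.astype(int); J=f[y:y+N,x:x+N].astype(float).mean(-1)
res=[]
w=np.zeros((N,N),bool); w[2:13,2:13]=1
for dx in np.arange(-3,3.01,.25):
    for dy in np.arange(-3,3.01,.25):
        sh=[dx,dy]; m1=m_(A0+sh,o,N); m2=m_(cv2.convexHull(np.r_[A0,B0].astype(np.float32))[:,0]+sh,o,N)
        M=np.c_[m1[w],(m2-m1)[w],np.ones(w.sum())]; q=J[w]-M@np.linalg.lstsq(M,J[w],rcond=None)[0]; res.append((q@q,dx,dy))
res.sort(); r=np.array(res[:5]); print('spindle px shift',r[:,1:].mean(0),res[0]); print(J.astype(int))
# shift in metres at each height
def Jac(p):
    h=1e-3; return np.c_[(proj(p+[[h,0,0]],K,T)-proj(p,K,T))[0]/h,(proj(p+[[0,h,0]],K,T)-proj(p,K,T))[0]/h]
kk=np.linalg.solve(Jac(np.array([[e[0],e[1],z]])),k); ss=np.linalg.solve(Jac(S0[None]),r[:,1:].mean(0))
print('knob xy',e[:2]+kk,'spindle xy',S0[:2]+ss,'need',S0[:2]+ss-e[:2]-kk)
E
python3 rel.py
```

```text
[0.49973335 0.25377756 0.1471492 ]
knob px shift [-0.23333333 -0.62666667] [27.00088692 -0.2        -0.6       ]
spindle px shift [3.  0.5] (np.float64(8353.600355640672), np.float64(3.0), np.float64(0.5))
[[ 31  25  32  28  34  25  32  32  31  31  34  32  36  47  63  64  68]
 [ 43  35  39  33  29  27  35  24  32  38  40  46  63  69  67  70  67]
 [ 65  80  93  51  46  44  49  45  52  85  69  68  66  70  68  64  81]
 [ 65  69  80  67  64  69  65  65  65  73  68  66  69  69  67  69 111]
 [ 71  68  72  68  66  71  69  65  66  69  69  66  65  64  65  69  76]
 [ 66  66  66  66  72  66  65  71  70  67  73  68  67  69  64  66  66]
 [ 67  66  67  70  66  65  66  70  69  68  65  68  65  68  67  68  63]
 [ 68  68  69  68  65  69  70  70  71  67  64  70  67  71  66  67  71]
 [ 67  70  72  69  68  72  70  67  67  68  71  69  69  67  65  63  64]
 [ 64  67  66  68  64  68  64  67  69  66  64  67  67  64  69  67  66]
 [ 69  65  69  66  62  64  66  66  68  69  63  51  60  70  73  69  68]
 [ 64  50  65  44  40  68  67  68  68  67  59  41  42  65  68  67  67]
 [ 43  41  42  35  46  62  69  69  66  63  64  46  39  56  67  70  68]
 [ 43  40  38  34  43  67  67  65  69  64  53  40  39  46  70  71  71]
 [ 40  41  42  28  41  53  62  67  66  53  44  42  31  40  64  69  67]
 [ 42  38  44  34  36  44  47  44  49  44  42  28  31  40  48  68  70]
 [ 46  41  46  38  40  35  30  39  33  37  37  35  44  36  44  66  67]]
knob xy [0.50010627 0.25595687] spindle xy [0.50659619 0.25060566] need [ 0.00648991 -0.00535121]
```

```bash
python3 - <<'E'
from kfit import *
f,P,K,T=cap('scene'); e=state()['eef_pos']
for p in([.4997,.2565,.089],[.4997,.2565,.068],[e[0],e[1],e[2]-.0161]): print(p,proj(np.array([p]),K,T))
I=f.mean(-1).astype(int); print('cols 236..262')
for r in range(158,200): print(r,' '.join('%3d/%3d'%(I[r,c],P[r,c,2]*1000 if P[r,c,2]==P[r,c,2] else -1) for c in range(234,262,2)))
print(tilt(P,f,(170,290,130,225)))
E
```

```text
[0.4997, 0.2565, 0.089] [[247.33332278 183.23438144]]
[0.4997, 0.2565, 0.068] [[248.17974177 189.50315023]]
[np.float64(0.49987845882569876), np.float64(0.2538103806089894), np.float64(0.131200592062671)] [[246.09594036 170.73272445]]
cols 236..262
158  99/ 68  98/ 60  34/179  35/177  28/171  30/171  30/178  42/180  32/178 178/ 66 176/ 64 178/ 67 160/ 65 144/  0
159 101/ 66 100/ 70  42/175  39/176  31/171  24/171  30/170  43/176  36/178 178/ 66 179/ 65 178/ 68 176/ 67 169/ 62
160  95/ 69 100/ 69  42/174  36/172  26/174  32/172  28/169  42/174  30/174 176/ 65 176/ 67 179/ 65 176/ 66 178/ 67
161  73/ 70  80/ 67  39/170  38/170  32/171  32/171  24/171  41/170  39/170 180/ 67 175/ 68 176/ 64 175/ 66 177/ 69
162  66/ 71  68/ 69  42/167  37/167  32/172  31/172  32/171  40/167  38/167 168/ 65 180/ 66 178/ 66 176/ 68 178/ 68
163  64/ 70  70/ 68  42/167  37/164  24/170  28/173  31/169  40/167  40/165  81/139 161/ 67 176/ 66 179/ 65 177/ 66
164  69/ 70  70/ 70  41/161  42/161  32/171  33/170  29/168  39/164  36/162  36/139  89/138 161/ 64 177/ 64 173/ 66
165  69/ 69  67/ 69  34/159  40/159  24
[... 3417 characters left out ...]
 46/ 70  47/ 70  43/ 70
195  42/ 69  40/ 69  39/ 70  40/ 72  42/ 70  43/ 66  42/ 68  37/ 69  41/ 68  39/ 68  44/ 69  41/ 70  45/ 70  42/ 71
196  43/ 71  39/ 70  40/ 68  39/ 72  44/ 69  44/ 69  40/ 67  40/ 71  44/ 68  37/ 70  45/ 70  47/ 67  48/ 69  61/ 68
197  41/ 70  43/ 67  42/ 70  40/ 70  40/ 71  42/ 70  42/ 70  44/ 70  44/ 69  46/ 71  43/ 71  42/ 69  46/ 68  47/ 72
198  40/ 71  41/ 68  45/ 71  40/ 69  42/ 69  39/ 68  42/ 67  42/ 73  38/ 68  42/ 72  42/ 70  44/ 65  55/ 69  45/ 68
199  40/ 70  46/ 68  41/ 69  44/ 69  44/ 69  43/ 70  43/ 69  38/ 71  40/ 70  46/ 68  43/ 67  49/ 72  52/ 68  43/ 66
(array([0.00436732, 0.00558059, 0.06530849]), 3403, array([0.47255558, 0.29335427, 0.06901419]))
```

```bash
cat > sfit.py <<'E'
from kfit import *
a2=np.linspace(0,2*np.pi,181)
def Dp(x0,y0,zz,psi):
    x=np.minimum(.007*np.cos(a2),.002);y=.007*np.sin(a2); return np.c_[x0+x*np.cos(psi)-y*np.sin(psi),y0+x*np.sin(psi)+y*np.cos(psi),zz+0*x]
fs=[cap('scene') for _ in range(6)]; K,T=fs[0][2:]
Z=np.nanmedian([c[1][...,2] for c in fs],0); x,y,N=238,177,20
J=Z[y:y+N,x:x+N]; obs=np.clip((J-.078)/.006,0,1); obs[(J>.1)]=0
print((J*1000).round().astype(int)[4:16,3:16])
o=np.array([x,y]); S=16
def mk(p,psi):
    h=cv2.convexHull(np.r_[proj(Dp(p[0],p[1],.0895,psi),K,T),proj(Dp(p[0],p[1],.081,psi),K,T)].astype(np.float32))[:,0]
    m=np.zeros((N*S,N*S),np.uint8); cv2.fillConvexPoly(m,np.round((h-o+.5)*S).astype(np.int32),1)
    return cv2.resize(m.astype(np.float32),(N,N),interpolation=cv2.INTER_AREA)
w=np.ones((N,N),bool); w[:3]=0
for d in range(0,360,20):
    b=min((((mk((.4997+dx*.0005,.2565+dy*.0005),np.radians(d))-obs)[w]**2).sum(),.4997+dx*.0005,.2565+dy*.0005) for dx in range(-8,9) for dy in range(-8,9)); print(d,np.round(b,4))
E
python3 sfit.py
```

```text
[[70 70 68 69 70 69 69 71 69 70 69 69 69]
 [70 69 69 68 70 70 70 69 69 70 69 69 69]
 [68 69 71 90 90 90 90 90 90 69 70 69 70]
 [69 70 69 88 90 90 90 90 89 69 69 69 69]
 [70 68 69 69 90 88 89 88 87 82 70 69 69]
 [68 70 70 71 85 85 86 86 83 82 69 70 71]
 [70 70 70 71 82 83 83 82 82 78 70 70 68]
 [71 69 69 72 77 81 80 80 76 75 71 69 69]
 [70 70 70 71 73 76 76 76 74 74 70 70 71]
 [69 69 71 71 72 73 74 73 72 71 70 70 69]
 [70 70 69 70 71 71 70 71 71 71 69 69 70]
 [68 70 69 69 70 70 70 71 71 71 69 70 70]]
0 [6.4246 0.4987 0.256 ]
20 [3.9446 0.4987 0.256 ]
40 [1.9321 0.4987 0.257 ]
60 [1.2406 0.4982 0.257 ]
80 [2.0996 0.4982 0.257 ]
100 [4.0019 0.4982 0.257 ]
120 [5.6133 0.4977 0.257 ]
140 [6.7968 0.4967 0.2565]
160 [7.8066 0.4957 0.2555]
180 [5.2346 0.4957 0.255 ]
200 [3.5973 0.4962 0.2545]
220 [3.12   0.4972 0.254 ]
240 [2.9024 0.4972 0.254 ]
260 [2.8927 0.4972 0.254 ]
280 [3.2123 0.4977 0.2535]
300 [4.1556 0.4977 0.2535]
320 [5.451  0.4987 0.253 ]
340 [8.251  0.4997 0.254 ]
```

The depth fit puts the flat's yaw at 60°, matching the knob's 61.3°. The spindle is about (-1.8, +1.7) mm from the tool. I'll correct for that and come down to just above the tip.

Request:
{"name": "arm_command", "arguments": {
  "moves": [-1, -0.002, 0.0015, 0, 0, 0, -0.8, -1, -0.002, 0.0015, -0.015, 0, 0, -0.8, -1, -0.002, 0.0015, -0.03, 0, 0, -0.8, -1, -0.002, 0.0015, -0.038, 0, 0, -0.8, -1, -0.002, 0.0015, -0.038, 0, 0, -0.8, -1, -0.002, 0.0015, -0.038, 0, 0, -0.8]
}}

```text
clock: 13.8
eef_pos: [0.4972, 0.2556, 0.108]
ee_rot: [-0.0, 0.864, 0.504, -0.0]
contact_force: [0.5, -0.5, -0.8]
opening: 0.0115
gripper_force: 35.0
```

```bash
cat > st.py <<'E'
from rig import state
s=state();print(round(s['clock'],2),s['eef_pos'].round(4),s['ee_rot'].round(4),s['contact_force'].round(2),s['torque'].round(3),s['opening'])
E
python3 st.py
```

```text
13.8 [0.4972 0.2556 0.108 ] [-1.000e-04  8.638e-01  5.038e-01 -5.000e-04] [ 0.51 -0.48 -0.83] [-0.011 -0.047 -0.037] 0.011503432244619027
```

Request:
{"name": "arm_command", "arguments": {
  "moves": [-1, 0.0005, 0, -0.002, 0, 0, 0, -1, 0.0005, 0, -0.004, 0, 0, 0, -1, 0.0005, 0, -0.006, 0, 0, 0, -1, 0.0005, 0, -0.007, 0, 0, 0, -1, 0.0005, 0, -0.007, 0, 0, 0]
}}

```text
clock: 14.22
eef_pos: [0.4986, 0.2562, 0.1015]
ee_rot: [-0.0, 0.864, 0.504, 0.001]
contact_force: [1.7, 2.2, -0.6]
opening: 0.0116
gripper_force: 35.0
```

```bash
python3 st.py
```

```text
14.22 [0.4986 0.2562 0.1015] [-2.000e-04  8.638e-01  5.038e-01  9.000e-04] [ 1.7   2.18 -0.58] [ 0.432 -0.429 -0.047] 0.011612949617011913
```

There is side force but no vertical load 3.5 mm below the tip, so the bore has entered. I'll ease towards +x/+y and carry on down.

Request:
{"name": "arm_command", "arguments": {
  "moves": [-1, 0.0008, 0.001, 0, 0, 0, 0, -1, 0.0008, 0.001, -0.002, 0, 0, 0, -1, 0.0008, 0.001, -0.004, 0, 0, 0, -1, 0.0008, 0.001, -0.004, 0, 0, 0]
}}

```text
clock: 14.55
eef_pos: [0.4987, 0.2565, 0.0967]
ee_rot: [-0.0, 0.864, 0.504, -0.0]
contact_force: [0.8, 0.1, -1.1]
opening: 0.0116
gripper_force: 35.0
```

```bash
python3 st.py
```

```text
14.55 [0.4987 0.2565 0.0967] [-0.000e+00  8.639e-01  5.037e-01 -2.000e-04] [ 0.8   0.08 -1.06] [ 0.192 -0.217 -0.026] 0.0116277801373663
```

Request:
{"name": "arm_command", "arguments": {
  "moves": [-1, 0.0003, 0.0003, -0.002, 0, 0, 0, -1, 0.0003, 0.0003, -0.004, 0, 0, 0, -1, 0.0003, 0.0003, -0.006, 0, 0, 0, -1, 0.0003, 0.0003, -0.007, 0, 0, 0, -1, 0.0003, 0.0003, -0.007, 0, 0, 0, -1, 0.0003, 0.0003, -0.007, 0, 0, 0]
}}

```text
clock: 15.05
eef_pos: [0.499, 0.2567, 0.0903]
ee_rot: [0.0, 0.864, 0.504, -0.0]
contact_force: [-1.1, -1.3, 4.2]
opening: 0.0115
gripper_force: 35.0
```

```bash
python3 st.py
```

```text
15.05 [0.499  0.2567 0.0903] [ 2.000e-04  8.639e-01  5.037e-01 -2.000e-04] [-1.06 -1.32  4.16] [-0.389  0.318 -0.03 ] 0.01149848332960696
```

Request:
{"name": "arm_command", "arguments": {
  "moves": [-1, 0, 0, -0.001, 0, 0, 0, -1, 0, 0, -0.002, 0, 0, 0, -1, 0, 0, -0.003, 0, 0, 0, -1, 0, 0, -0.004, 0, 0, 0, -1, 0, 0, -0.005, 0, 0, 0, -1, 0, 0, -0.005, 0, 0, 0, -1, 0, 0, -0.005, 0, 0, 0],
  "squeeze": 50
}}

```text
clock: 15.63
eef_pos: [0.4992, 0.2568, 0.0866]
ee_rot: [0.001, 0.864, 0.504, 0.0]
contact_force: [-5.9, -3.9, 17.8]
opening: 0.0117
gripper_force: 50.0
```

```bash
python3 st.py; python3 - <<'E'
from h import *
Z=np.nanmedian([cap('scene')[1] for _ in range(6)],0); f=cap('scene')[0]
R=Z.reshape(-1,3); d=np.hypot(R[:,0]-.499,R[:,1]-.2567)
q=R[(d>.016)&(d<.023)&(R[:,2]>.071)&(R[:,2]<.09)]; print('skirt top z',np.percentile(q[:,2],[10,50,90]),len(q)); print(tilt(Z,f,(170,290,130,225)))
E
```

```text
15.63 [0.4992 0.2568 0.0866] [5.000e-04 8.639e-01 5.037e-01 2.000e-04] [-5.95 -3.87 17.82] [-1.028  1.298  0.02 ] 0.011675280957227533
skirt top z [0.07707378 0.07801762 0.08188318] 84
(array([0.00291293, 0.00405393, 0.06652352]), 3220, array([0.47044994, 0.28680721, 0.06907063]))
```

Request:
{"name": "arm_command", "arguments": {
  "moves": [-1, -0.0008, -0.0005, 0, 0, 0, 0, -1, -0.0008, -0.0005, 0, 0, 0, 0, -1, -0.0008, -0.0005, 0, 0, 0, 0]
}}

```text
clock: 16.23
eef_pos: [0.4991, 0.2568, 0.0866]
ee_rot: [0.0, 0.864, 0.504, 0.001]
contact_force: [-3.1, -2.8, 15.0]
opening: 0.0117
gripper_force: 50.0
```

```bash
python3 st.py; cat > sk.py <<'E'
from h import *
Z=np.nanmedian([cap('scene')[1] for _ in range(8)],0)
R=Z.reshape(-1,3); v=R[:,:2]-[.499,.257]; d=np.hypot(*v.T); s=v@np.array([-.5,-.86])
q=R[(d>.015)&(d<.024)&(s>.012)]; print(np.sort(q[:,2]*1000).round(1).tolist())
e=R[(d>.032)&(d<.045)&(s>.01)]; print('panel',np.median(e[:,2]))
E
python3 sk.py
```

```text
16.23 [0.4991 0.2568 0.0866] [4.000e-04 8.639e-01 5.037e-01 1.100e-03] [-3.11 -2.77 14.96] [-0.689  0.662 -0.012] 0.011727497055778866
[68.6, 68.7, 69.2, 69.7, 69.7, 70.0, 70.4, 76.1, 76.1, 76.6, 76.6, 76.9, 77.2, 77.3, 77.3, 77.5, 77.6, 77.6, 77.7, 77.8, 77.9, 77.9, 78.0, 78.1, 78.2, 78.2, 78.3, 78.3, 78.3, 78.3, 78.4, 78.6, 78.7, 78.8, 79.0, 79.1, 79.1, 79.2, 79.4, 79.4, 79.4, 79.6, 79.6, 79.7, 80.9, 81.5, 82.0, 82.2, 82.3, 82.8, 83.0, 83.5, 84.8, 84.9, 85.8, 85.9, 86.2, 86.9, 87.3, 87.8, 88.5, 88.9, 89.6, 89.9, 90.9, 91.9, 92.0, 95.4, 95.8, 95.9, 96.2, 96.3, 98.0, 98.7, 98.7, 98.7, 98.9, 99.0, 99.2, 99.7, 101.1, 101.7, 102.4, 102.4, 102.8, 103.3, 104.4, 104.6, 104.8, 105.2, 105.2, 105.2, 105.2, 105.5, 106.5, 107.8, 108.0, 108.4, 108.8, 108.9, 108.9, 109.0, 109.1, 109.8, 110.2, 110.4, 110.6, 110.8, 110.8, 110.9, 110.9, 111.0, 111.1, 111.2, 111.2, 111.4, 111.7, 111.7, 112.0, 114.4, 114.9, 115.4, 117.1, 118.5, 120.6, 122.1, 126.5, 126.8, 126.9, 130.2, 130.3, 132.9, 136.1, 139.0, 139.7, 139.9, 142.2, 143.0, 148.3, 148.3, 148.9, 151.8, 154.0, 154.0, 157.0, 160.4, 160.8, 161.3, 173.8, 1
[... 808 characters left out ...]
4, 232.6, 232.7, 232.9, 232.9, 233.3, 233.8, 234.3, 234.4, 234.4, 234.5, 234.6, 234.7, 234.7, 234.9, 235.2, 235.2, 235.4, 235.9, 236.0, 236.7, 236.8, 237.1, 237.2, 237.4, 237.4, 237.4, 237.5, 237.7, 237.8, 238.2, 239.3, 239.5, 239.6, 239.6, 239.9, 240.2, 240.3, 240.3, 240.4, 240.6, 240.7, 241.4, 241.5, 241.6, 241.7, 242.1, 242.1, 242.2, 242.3, 242.3, 242.4, 242.5, 242.6, 242.9, 242.9, 242.9, 243.1, 243.1, 243.3, 243.4, 243.4, 244.9, 245.0, 245.4, 245.7, 412.6, 412.7, 412.8, 412.9, 412.9, 413.0, 413.0, 413.1, 413.1, 413.1, 413.1, 413.2, 413.2, 413.2, 413.3, 413.3, 413.3, 413.4, 413.4, 413.4, 413.4, 413.4, 413.5, 413.5, 413.5, 413.5, 413.6, 413.6, 413.7, 414.0, 518.8]
panel 0.33685126926150005
```

Request:
{"name": "arm_command", "arguments": {
  "moves": [-1, -0.0008, -0.0008, 0, 0, 0, 0, -1, -0.0008, -0.0008, 0, 0, 0, 0, -1, -0.0008, -0.0008, -0.0008, 0, 0, 0, -1, -0.0008, -0.0008, -0.0015, 0, 0, 0, -1, -0.0008, -0.0008, -0.0015, 0, 0, 0]
}}

```text
clock: 17.05
eef_pos: [0.4991, 0.2567, 0.0865]
ee_rot: [0.0, 0.864, 0.504, 0.002]
contact_force: [-4.1, -2.2, 24.0]
opening: 0.0116
gripper_force: 50.0
```

```bash
python3 st.py
```

```text
17.05 [0.4991 0.2567 0.0865] [4.000e-04 8.639e-01 5.037e-01 2.200e-03] [-4.09 -2.19 24.04] [-0.801  0.942 -0.015] 0.0115905679973092
```

It is rigid at 24 N, about 1.5 mm higher than I predicted. I'll back off in small steps and read the spring curve to see whether this is the stop.

Request:
{"name": "arm_command", "arguments": {
  "moves": [-1, 0.0006, 0.0006, 0.002, 0, 0, 0, -1, 0.0006, 0.0006, 0.0025, 0, 0, 0, -1, 0.0006, 0.0006, 0.0025, 0, 0, 0, -1, 0.0006, 0.0006, 0.0025, 0, 0, 0]
}}

```text
clock: 17.38
eef_pos: [0.499, 0.2567, 0.087]
ee_rot: [0.0, 0.864, 0.504, 0.001]
contact_force: [0.1, -0.7, 6.1]
opening: 0.0114
gripper_force: 50.0
```

Request:
{"name": "arm_command", "arguments": {
  "moves": [-1, 0, 0, 0.001, 0, 0, 0, -1, 0, 0, 0.0015, 0, 0, 0, -1, 0, 0, 0.0015, 0, 0, 0, -1, 0, 0, 0.0015, 0, 0, 0]
}}

```text
clock: 17.72
eef_pos: [0.499, 0.2566, 0.0883]
ee_rot: [0.0, 0.864, 0.504, 0.001]
contact_force: [1.2, -1.5, 6.1]
opening: 0.0116
gripper_force: 50.0
```

Request:
{"name": "arm_command", "arguments": {
  "moves": [-1, 0, 0, 0.001, 0, 0, 0, -1, 0, 0, 0.0015, 0, 0, 0, -1, 0, 0, 0.0015, 0, 0, 0, -1, 0, 0, 0.0015, 0, 0, 0]
}}

```text
clock: 18.05
eef_pos: [0.4989, 0.2566, 0.0896]
ee_rot: [-0.0, 0.864, 0.504, 0.001]
contact_force: [0.9, 0.5, 4.8]
opening: 0.0114
gripper_force: 50.0
```

Request:
{"name": "arm_command", "arguments": {
  "moves": [-1, 0, 0, 0.001, 0, 0, 0, -1, 0, 0, 0.0015, 0, 0, 0, -1, 0, 0, 0.0015, 0, 0, 0, -1, 0, 0, 0.0015, 0, 0, 0]
}}

```text
clock: 18.38
eef_pos: [0.4987, 0.2565, 0.0908]
ee_rot: [-0.0, 0.864, 0.504, 0.001]
contact_force: [3.1, 0.5, 3.7]
opening: 0.0114
gripper_force: 50.0
```

Request:
{"name": "arm_command", "arguments": {
  "moves": [-1, 0, 0, 0.001, 0, 0, 0, -1, 0, 0, 0.0015, 0, 0, 0, -1, 0, 0, 0.0015, 0, 0, 0, -1, 0, 0, 0.0015, 0, 0, 0]
}}

```text
clock: 18.72
eef_pos: [0.4982, 0.2566, 0.0919]
ee_rot: [-0.0, 0.864, 0.504, 0.0]
contact_force: [3.7, 3.9, -0.9]
opening: 0.0118
gripper_force: 50.0
```

The spring lets go at about eef z 0.0914, so the rigid stop came after only about 5 mm. The extra load acted roughly 27 mm off-axis towards the bar's round end. That means the knob is slightly pitched and its skirt edge is touching the panel. I'll tilt about the jaw axis to level it and press again.

Request:
{"name": "arm_command", "arguments": {
  "moves": [-1, 0.0012, 0.001, 0, 0, 0, 0, -1, 0.0016, 0.0018, 0, -1.1, 0.6, 0, -1, 0.0018, 0.0022, 0, -2.2, 1.2, 0, -1, 0.0018, 0.0022, -0.002, -2.2, 1.2, 0, -1, 0.0018, 0.0022, -0.004, -2.2, 1.2, 0, -1, 0.0018, 0.0022, -0.0055, -2.2, 1.2, 0, -1, 0.0018, 0.0022, -0.0055, -2.2, 1.2, 0, -1, 0.0018, 0.0022, -0.0055, -2.2, 1.2, 0]
}}

```text
clock: 19.38
eef_pos: [0.499, 0.258, 0.087]
ee_rot: [0.011, 0.864, 0.504, -0.019]
contact_force: [-2.8, -2.4, 9.5]
opening: 0.0116
gripper_force: 50.0
```

```bash
python3 st.py
```

```text
19.38 [0.499 0.258 0.087] [ 0.0113  0.8636  0.5037 -0.0192] [-2.81 -2.37  9.51] [-0.362  0.758  0.004] 0.011553293128059867
```

Request:
{"name": "arm_command", "arguments": {
  "moves": [-1, -0.0006, -0.0005, -0.0005, 0, 0, 0, -1, -0.0006, -0.0005, -0.001, 0, 0, 0, -1, -0.0006, -0.0005, -0.001, 0, 0, 0]
}}

```text
clock: 19.63
eef_pos: [0.499, 0.258, 0.0868]
ee_rot: [0.011, 0.864, 0.504, -0.018]
contact_force: [-3.2, -2.0, 14.1]
opening: 0.0119
gripper_force: 50.0
```

```bash
python3 st.py
```

```text
19.63 [0.499  0.258  0.0868] [ 0.0113  0.8637  0.5036 -0.0184] [-3.19 -1.99 14.08] [-0.422  0.805  0.   ] 0.011850445723753256
```

```bash
cat > tl.py <<'E'
from h import *
Z=np.nanmean([cap('scene')[1] for _ in range(10)],0)
R=Z.reshape(-1,3); c=np.array([.499,.2585]); v=R[:,:2]-c; d=np.hypot(*v.T)
m=(d>.0155)&(d<.0235)&(R[:,2]>.0725)&(R[:,2]<.084); q=R[m]
for _ in range(5):
    A=np.c_[q[:,:2]-c,np.ones(len(q))]; s=np.linalg.lstsq(A,q[:,2],rcond=None)[0]; r=q[:,2]-A@s; q=q[np.abs(r)<.0012]
print('slope x,y, z0',s.round(4),len(q),r.std()); 
ang=np.degrees(np.arctan2(q[:,1]-c[1],q[:,0]-c[0]))
for a in range(-180,180,30):
    k=(ang>=a)&(ang<a+30); 
    if k.sum(): print(a,k.sum(),q[k,2].mean().round(4))
p=R[(d>.03)&(d<.05)&(np.abs(R[:,2]-.069)<.004)]; A=np.c_[p[:,:2]-c,np.ones(len(p))]; print('panel',np.linalg.lstsq(A,p[:,2],rcond=None)[0].round(4))
E
python3 tl.py
```

```text
slope x,y, z0 [-0.0327 -0.0536  0.0783] 71 0.0005415055105002735
-180 9 0.0793
-150 5 0.0794
-120 7 0.0795
-90 10 0.0792
-60 9 0.0786
-30 9 0.0782
0 7 0.0772
120 6 0.078
150 9 0.0785
panel [-0.0001  0.0006  0.0694]
```

Request:
{"name": "arm_command", "arguments": {
  "moves": [-1, 0, 0, 0.003, 0, 0, 0, -1, 0, -0.0006, 0.004, 1.2, -0.6, 0, -1, -0.0002, -0.0012, 0.004, 2.4, -1.3, 0, -1, -0.0004, -0.0018, 0.004, 3.5, -1.9, 0, -1, -0.0004, -0.0018, 0.004, 3.5, -1.9, 0, -1, -0.0004, -0.0018, 0.002, 3.5, -1.9, 0, -1, -0.0004, -0.0018, 0, 3.5, -1.9, 0, -1, -0.0004, -0.0018, 0, 3.5, -1.9, 0, -1, -0.0004, -0.0018, 0, 3.5, -1.9, 0]
}}

```text
clock: 20.88
eef_pos: [0.4988, 0.2565, 0.0867]
ee_rot: [-0.006, 0.864, 0.504, 0.011]
contact_force: [-3.0, -0.5, 13.8]
opening: 0.0114
gripper_force: 50.0
```

```bash
python3 st.py; python3 tl.py
```

```text
20.88 [0.4988 0.2565 0.0867] [-0.0065  0.8637  0.5038  0.011 ] [-2.99 -0.47 13.77] [-0.057  0.774  0.041] 0.011391234546083909
slope x,y, z0 [ 0.0096 -0.0166  0.0782] 62 0.0005300206951360997
-180 9 0.0781
-150 4 0.0779
-120 1 0.0787
-90 10 0.0787
-60 6 0.0787
-30 10 0.0782
0 8 0.0784
120 5 0.0776
150 9 0.0781
panel [ 0.0009 -0.      0.0694]
```

The knob is level now and the stop hasn't moved, so it is a central hard stop. One gentle yaw wiggle under load will rule out a jam.

Request:
{"name": "arm_command", "arguments": {
  "moves": [-1, -0.0005, 0, -0.0005, -0.9, 0.5, 2, -1, -0.0005, 0, -0.0005, -0.9, 0.5, 4, -1, -0.0005, 0, -0.0005, -0.9, 0.5, 2, -1, -0.0005, 0, -0.0005, -0.9, 0.5, -2, -1, -0.0005, 0, -0.0005, -0.9, 0.5, -4, -1, -0.0005, 0, -0.0005, -0.9, 0.5, -2, -1, -0.0005, 0, -0.0005, -0.9, 0.5, 0, -1, -0.0005, 0, -0.0005, -0.9, 0.5, 0, -1, -0.0005, 0, -0.0005, -0.9, 0.5, 0]
}}

```text
clock: 22.13
eef_pos: [0.4993, 0.2568, 0.0866]
ee_rot: [-0.002, 0.864, 0.504, 0.004]
contact_force: [-0.6, -0.1, 15.3]
opening: 0.0115
gripper_force: 50.0
```

```bash
python3 st.py; python3 tl.py | head -1; python3 - <<'E'
from h import *
# is there a raised collar round the spindle? top view, flat panel, before knob was fitted
P=np.load('pics/t2.npz')['P'].reshape(-1,3); d=np.hypot(P[:,0]-.4992,P[:,1]-.2555)
for a,b in((.009,.011),(.011,.0135),(.0135,.016),(.016,.02),(.02,.03)):
    z=P[(d>a)&(d<b)][:,2]; print(a,len(z),np.nanmedian(z).round(4),np.nanpercentile(z,[20,80]).round(4))
E
```

```text
22.13 [0.4993 0.2568 0.0866] [-0.0018  0.8638  0.5038  0.0042] [-0.64 -0.06 15.26] [-0.033  0.307 -0.018] 0.011474385313931797
slope x,y, z0 [ 0.0062 -0.0151  0.0781] 69 0.0004836414130758976
0.009 19 0.0703 [0.0689 0.0711]
0.011 26 0.0692 [0.0665 0.0721]
0.0135 27 0.0688 [0.0673 0.0704]
0.016 68 0.0688 [0.0665 0.0713]
0.02 211 0.069 [0.0667 0.0712]
```

```bash
python3 - <<'E'
from h import *
f,P,_,_=cap('top'); a=np.load('pics/top0.npz')['f']
for n,(u0,u1,v0,v1) in dict(spool=(315,340,270,296),brush=(438,462,262,302),pen=(380,412,296,322),bottles=(160,215,160,195),rack=(245,410,98,225)).items():
    print(n,np.abs(f[v0:v1,u0:u1].astype(int)-a[v0:v1,u0:u1]).mean().round(2))
s=state();print(s['clock'],s['eef_pos'],s['contact_force'],tilt(P,f,(160,275,218,315))[0])
E
```

```text
spool 5.58
brush 5.22
pen 5.37
bottles 3.73
rack 4.4
22.6833 [0.49930064 0.25675642 0.08663383] [-1.06651839  0.52475386 14.97112849] [0.00508854 0.00621729 0.06413405]
```

Nothing else has moved: the image differences are at noise level. The knob is holding steady against the stop at 15 N, so I'm handing in.

```bash
python3 -c "
from rig import manip
print(manip.close_job())"
```

```text
the job is handed in; nothing more can be done
None
```

I folded the panel flat, fitted the knob on the D-spindle, and handed the job in at 22.7 s still gripping it, pressed against a rigid stop at about 15 N. By force and position I measured about 4.8 mm of the 6 mm press, and I couldn't confirm why it stopped there; nothing else on the worktop moved.

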